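# Lay up a lap-shear test joint and hold it closed

### The job

Lift the lid off the coupon tin by its knob and set it down flat on the desk. Take the bare metal coupon out of the tin, lay it flat on the bed rail of the bonding jig and slide its end between the side guides and under the overhanging upper coupon until it is fully home against the stop, without lifting the upper coupon, whose underside carries the adhesive film. Then press the upper coupon down onto it at the lap with the fingers, firmly enough to close the joint, and finish like that: still pressing and holding the joint closed, with the other things on the desk left where they lie.

Things in the scene. Friction and masses are not known exactly. Their poses are not given: they have to be found in the camera images.
- jig: Fixed bonding jig, steel base 220 x 90 x 10 mm. Origin on the desk below the front edge of the overhanging upper coupon; x = slide-in direction, z up; base spans x -125 to +95 mm. Along y = 0 a bed, flat top at z = 22 mm: a rail 20 mm wide from x = -125 to -30 mm, then 52 mm wide. A coupon fully home has its centre at x = -45, y = 0, z = 25 mm.
- stop_site (a point): Foot of the end stop, on the jig's bed: jig x = +15, y = 0, z = 22 mm, axes as the jig's. The stop is 5.5 mm high. In front of it two side guides, 5 mm high, leave a slot 29 mm wide from here to 32 mm in front, then flare outwards for 13 mm more.
- lap_top (a point): Where the lap is pressed: mid-width on top of the upper coupon, 7.5 mm behind its front edge; jig x = 7.5, z = 36 mm while it floats. It is 26 mm wide, 6 mm thick, underside at z = 30 mm: a coupon on the bed passes below with 2 mm to spare. Its clamp (up to z = 45 mm) begins 30 mm behind this point, pivot cheeks (to z = 46 mm) 52 mm behind.
- lap_arm (a joint): Pivot of the sprung arm carrying the upper coupon, along the jig's y at x = 73, z = 34 mm. 0 (within 0.01 rad) = floating level; positive (to 0.30) = lap edge lifted; negative (to -0.06) = pressed down. Spring 5 N m/rad: 2 to 3 N on the lap closes the 2 mm gap at about -0.03 rad; more force squeezes the two coupons together.
- tin: Open aluminium tin, fixed on the desk, 156 x 116 x 34 mm (x, y, z), walls 3 mm; origin at the middle of its underside. Inside, two cross bars 10 mm wide at x = +40 and -40 mm, top at z = 16 mm, carry the coupon; between them the floor is at z = 3 mm. Desk free for the lid (world, lid along x): round x 0.50, y -0.29 m always; with the tin on the left, also round x 0.465, y 0.165 m left of the tin.
- lid_knob (a point): Centre of the round knob (26 mm across, full width 6 mm below to 6 mm above this point, top 9 mm above) on the tin's loose lid, a plate 170 x 130 mm (its x, y) whose skirt overhangs the rim by 8 mm. Skirt's lower edge 28.5 mm below this point: it is 54.5 mm above the desk on the tin, 28.5 mm when the lid stands on the desk. About 160 g.
- coupon_center (a point): Centre of the loose bare metal coupon: flat bar 120 x 26 x 6 mm (its x, y, z), ends alike, a line scribed 15 mm from each end. Starts in the tin under the lid, flat across the two bars, nearly along the tin's x, its centre 19 mm above the desk. About 55 g.
- caliper: Bystander: digital caliper, 72 x 232 x 12 mm, lying at the front of the desk.
- tweezers: Bystander: tweezers, 12 x 128 x 9 mm, lying at the front of the desk.
- mouse: Bystander: computer mouse, 109 x 60 x 41 mm.

How it is judged (in metres and radians):
On the way, in this order (a step that is already met when the one before it is completed fails the run):
1. the lid stands flat on the desk (height (world z) of lid_knob below 0.034 m and angle between lid_knob's own z axis and vertical below 0.08 rad), for 0.2 s.
2. the coupon lies on the bed, fully home under the upper coupon (x of coupon_center in the frame of jig between -0.048 and -0.042 m and y of coupon_center in the frame of jig between -0.004 and 0.004 m and z of coupon_center in the frame of jig between 0.022 and 0.0275 m and angle between the x axis of coupon_center and the x axis of jig, either way round below 0.08 rad and angle between coupon_center's own z axis and vertical below 0.04 rad), for 0.2 s.
3. the lap is pressed closed with the fingers (all of step 2 and contact force between the fingers and lap_arm above 3 N and contact force between lap_arm and coupon above 1.5 N and value of joint lap_arm below -0.012 rad), for 0.3 s.
At the end, for the whole second after the job is handed in: Fingers press the upper coupon (over 3 N), which bears on the lower one (over 1.5 N, arm below -0.012 rad); the lower coupon lies flat (0.04 rad) on the bed, within 3 mm of home lengthwise, 4 mm sideways, 0.08 rad of the jig's line; the lid stands flat on the desk (all of step 1 and all of step 3); the arm keeps its last pose, push and grip.
It fails at once if the upper coupon is lifted (arm above 0.05 rad, about 3.5 mm at its edge) (value of joint lap_arm above 0.05 rad).
It fails at once if the caliper is disturbed (moved over 15 mm) (distance of caliper from where it was at the start of the episode above 0.015 m).
It fails at once if the tweezers is disturbed (moved over 15 mm) (distance of tweezers from where it was at the start of the episode above 0.015 m).
It fails at once if the mouse is disturbed (moved over 15 mm) (distance of mouse from where it was at the start of the episode above 0.015 m).
It also fails if it takes over 58 s, if anything falls off the work surface, if the arm or the gripper's body presses on something with over 40 N, if the wrist force passes 120 N, or if a joint passes its speed limit or range.

### The arm

A 6-joint arm with a two-finger parallel gripper is mounted at the origin on a cart in front of the work surface, level with it; the furniture and walls round the work are solid. World frame = base frame: x ahead of the robot, y to its left, z up, the work surface at z = 0. Lengths are in m, angles in degrees, forces in N, time in s.
With the tool pointing down it reaches from about 0.4 to 0.825 m from the base axis. Payload 7 kg.
Tool frame: the origin (TCP) lies midway between the tips of the shut fingers; the grasp point (between the pads) lies 19 mm behind it; x points along the fingers, z is the direction in which the jaws open and shut, and the axes are right-handed (so a half turn about x gives the same grasp; the last joint's range is limited). The gripper opens to 88 mm and grips with 3 to 60 N. Pads are 19 mm wide; open, the fingers measure 130 mm over their backs; the gripper's body (78 mm by 193 mm) begins 47 mm behind the grasp point.
Start: joints at [84.116, 20.546, 0.682, 0, -70.136, -16.507], TCP at [0.257, 0.624, 0.227] pointing down, gripper open.
Joint ranges: [-176.03, 176.03], [-82.01, 121.73], [-58.28, 71.71], [-173.87, 95.51], [-174.79, -0.11], [-173.66, 173.66]. Speed limits (degrees/s): [136.94, 136.94, 172.46, 180, 180, 180].

### API

Orientations are given as [roll, pitch, yaw] about the fixed x, y, z axes, in that order (R = Rz(yaw) Ry(pitch) Rx(roll)).
In Python, from plant import get_state, capture, close_job gives the robot as it stands.
- The arm moves only by the tool play_rows, never from a script. Its argument "series" is one flat list of numbers, 4 for each row, row after row: the shift along the tool's x, y, z in m, then the turn about the tool's x in rad. In form: [tx, ty, tz, spin, tx, ty, tz, spin, ...]. A call has exactly 5 rows; each row shifts and turns the commanded pose from where the row before left it, along the tool's axes as they then stand; what a row does not reach is not made up. A row lasts 1/12 s, in which the tool goes at most 41.7 mm and 7.16 degrees, less where a joint would pass 70% of its speed; a pose out of reach is approached as far as the arm can. A call is refused whole if a number of a shift passes 0.0417 or a number of a turn 0.125, either way. A call with a gripper value outside its range is refused whole. "jaw" is the opening in per cent of the stroke, from 0 (shut) to 100 (fully open), set as the call begins (left out, the last holds). The fingers move at their own pace and stop on an object; "squeeze" is the grip in N (left out, the last holds). Time passes only in rows, so rows that do not move let the fingers close, or fill a call up. It gives the time, the measured TCP pose, the force and the opening at its end, in the units of the state.
- get_state(): the state, without advancing time (a new reading comes with each control period).
- capture(name): name is "scene" or "top"; returns a dict with "img" (480x640x3 uint8, blue, green, red), "K" (3x3 intrinsics, pixels), "k1" (the pictures are not rectified: a ray, as slopes to the right and down, at radius r is drawn at 1 + k1 r^2 times it, then the intrinsics apply), "world_from_camera" (4x4, takes a point from camera to world coordinates). Camera axes: x right, y down, z forward; pixel columns grow to the right and rows downward; lengths in m; the calibration is good to about 2 mm. A picture is of the moment at which its call begins. There is no depth.
- close_job(): hands the job in, once; it reports no verdict.
The state is a dict: "time_s": time; "joints": joint angles; "qd": joint speeds; "joint_torque": joint torques, N m; "tcp_pos": TCP position; "eef_rot": TCP orientation; "contact_force": force on the tool from outside, world axes, zero at the start; "moment": the same for the moment, N m; "gripper_width": finger opening in m.
Only numpy, scipy, OpenCV 4.12 (cv2) and the standard library are available. Lean on these libraries where they do the work, as an engineer would, in place of code of your own. Each camera call takes 0.05 s, during which the arm holds its last target.

## Working session

There is one attempt and no reset: what is moved stays moved. The work goes in short steps, Python scripts to look and compute and a tool call to move; the robot and the scene stay as the last step left them, time stands still between calls to the robot, and variables do not carry over. Pictures are saved under pics/ and viewed, and the job is handed in when it is done.

Besides the shell and the picture viewer there is one more tool, called after "Emit:" as name(argument=value, ...), one argument or row to a line, values as JSON. play_rows: Moves the arm, as the interface text tells. Its arguments: {"type":"object","properties":{"series":{"type":"array","items":{"type":"number"}},"jaw":{"type":"number"},"squeeze":{"type":"number"}},"required":["series"]}

```bash
ls; mkdir -p pics
python3 - <<'E'
from plant import get_state,capture
import cv2
print(get_state())
for n in ("scene","top"):
    c=capture(n); cv2.imwrite(f"pics/{n}0.png",c["img"]); print(n,c["K"],c["k1"],c["world_from_camera"])
E
```

```text
pics
{'time_s': 0.0, 'joints': array([ 8.41172986e+01,  2.05901275e+01,  6.33863141e-01, -2.23911956e-02,
       -7.01355441e+01, -1.65055008e+01]), 'qd': array([ 0.03430065, -0.04278244,  0.04089541,  0.01730476, -0.03811085,
        0.0636192 ]), 'joint_torque': array([ 1.28761814e-03, -5.82714915e+01,  2.93049502e+01,  6.99714258e+00,
        6.76459749e-03, -1.57782697e-04]), 'tcp_pos': array([0.25693363, 0.62365255, 0.22563098]), 'eef_rot': array([   3.59398647,   89.90580861, -108.80184098]), 'contact_force': array([-0.80032149,  0.77158347,  0.26837698]), 'moment': array([-0.02515353,  0.01603599, -0.04031252]), 'gripper_width': 0.0874442059441002}
scene [[565.30937325   0.         314.93835065]
 [  0.         565.30937325 233.19172969]
 [  0.           0.           1.        ]] -0.1763465001611265 [[ 0.83716511 -0.31298453  0.44854795  0.0092325 ]
 [-0.54652225 -0.51111818  0.66337896 -0.80818637]
 [ 0.02163366 -0.80049915 -0.59894331  0.76595712]
 [ 0.          0.          0.          1.        ]]
top [[577.99644026   0.         313.82842591]
 [  0.         577.99644026 241.79168711]
 [  0.           0.           1.        ]] -0.1795977083444001 [[ 0.00670381 -0.9966158   0.08192684  0.41775257]
 [-0.99979104 -0.00509783  0.01979604 -0.06944392]
 [-0.0193114  -0.08204243 -0.99644172  1.13286284]
 [ 0.          0.          0.          1.        ]]
```

View pics/scene0.png

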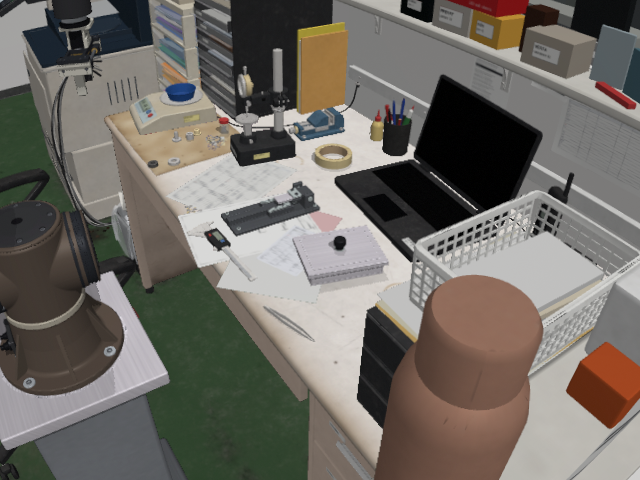

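View pics/top0.png

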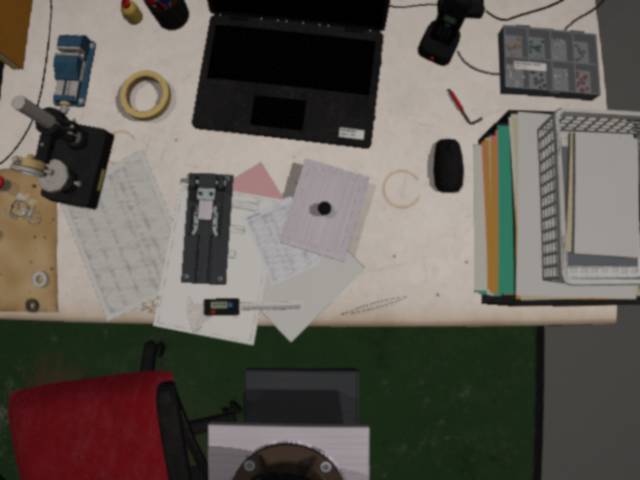

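```bash
cat > h.py <<'E'
import numpy as np, cv2
from plant import get_state,capture
def dist(k1): return np.array([k1,0,0,0,0.])
def proj(c,P):
    P=np.atleast_2d(np.array(P,float)); T=np.linalg.inv(c["world_from_camera"])
    q=P@T[:3,:3].T+T[:3,3]; s=q[:,:2]/q[:,2:]; r2=(s**2).sum(1,keepdims=True)
    s=s*(1+c["k1"]*r2); return s@c["K"][:2,:2].T+c["K"][:2,2]
def unproj(c,uv,z):
    uv=np.array(uv,float).reshape(-1,1,2)
    s=cv2.undistortPointsIter(uv,c["K"],dist(c["k1"]),None,None,(3,100,1e-12)).reshape(-1,2)
    W=c["world_from_camera"]; d=np.c_[s,np.ones(len(s))]@W[:3,:3].T
    t=(z-W[2,3])/d[:,2]; return W[:3,3]+d*t[:,None]
def save(c,name,box,f):
    x0,y0,x1,y1=box; im=c["img"][y0:y1,x0:x1]
    cv2.imwrite(name,cv2.resize(im,None,fx=f,fy=f,interpolation=cv2.INTER_CUBIC))
E
python3 - <<'E'
from h import *
c=capture("top"); save(c,"pics/t1.png",(170,150,390,320),3.6)
s=capture("scene"); save(s,"pics/s1.png",(200,170,400,300),4)
E
```

```text
(no output)
```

View pics/t1.png

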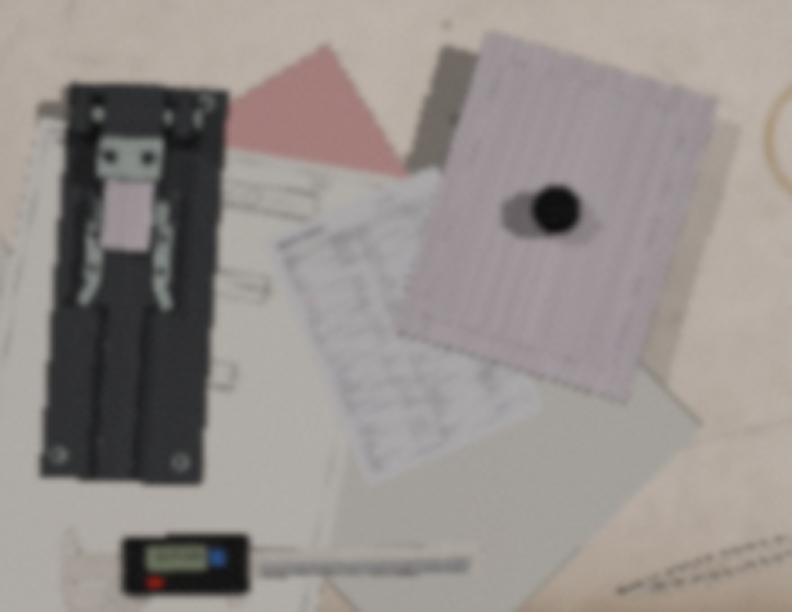

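View pics/s1.png

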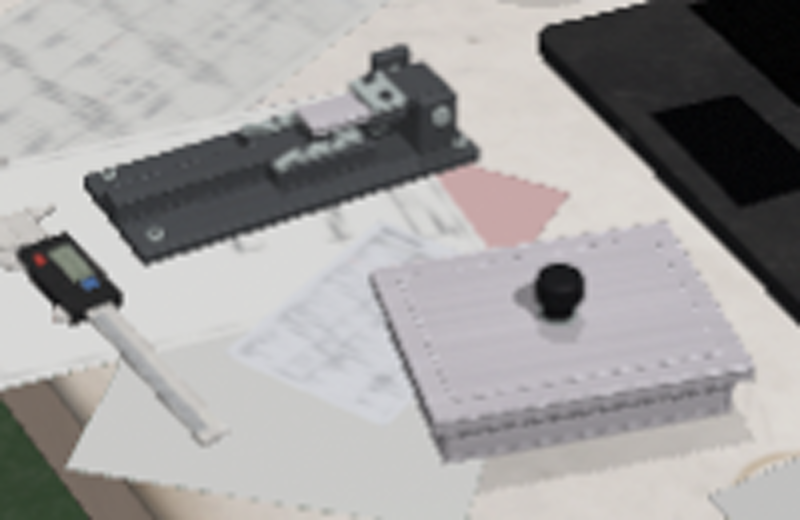

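Run:
```python
from h import *
c=capture("top"); s=capture("scene")
tp=lambda L:[(170+(x+.5)/3.6-.5,150+(y+.5)/3.6-.5) for x,y in L]
sp=lambda L:[(200+(x+.5)/4-.5,170+(y+.5)/4-.5) for x,y in L]
for n,cam,pts,z in [("lid top",c,tp([(488,32),(717,98),(628,402),(397,334)]),.037),
 ("lid sc",s,sp([(668,223),(751,373),(440,430),(372,273)]),.037),
 ("jig top",c,tp([(68,84),(229,92),(200,483),(41,476)]),.010),
 ("jig sc",s,sp([(478,155),(148,262),(88,180)]),.010)]:
    P=unproj(cam,pts,z)[:,:2]; print(n,P.round(4).tolist(), "mean",P.mean(0).round(4))
    d=np.diff(np.r_[P,P[:1]],axis=0); print(np.linalg.norm(d,axis=1).round(4),np.degrees(np.arctan2(d[:,1],d[:,0])).round(2))
print("knob",unproj(c,tp([(556,210)]),.0605), unproj(s,sp([(560,290)]),.0545))
```

```text
lid top [[0.6693, -0.0299], [0.6338, -0.1527], [0.471, -0.1053], [0.5063, 0.017]] mean [ 0.5701 -0.0677]
[0.1278 0.1695 0.1273 0.1696] [-106.14  163.79   73.89  -16.04]
lid sc [[0.6681, -0.0363], [0.6255, -0.1616], [0.4681, -0.1152], [0.5056, 0.0101]] mean [ 0.5668 -0.0758]
[0.1324 0.1642 0.1308 0.169 ] [-108.75  163.58   73.34  -15.91]
jig top [[0.6469, 0.2044], [0.6419, 0.1138], [0.4268, 0.1255], [0.4296, 0.2137]] mean [0.5363 0.1644]
[0.0908 0.2154 0.0882 0.2175] [-93.13 176.87  88.18  -2.44]
jig sc [[0.6376, 0.1062], [0.4232, 0.1139], [0.4291, 0.2034]] mean [0.4966 0.1412]
[0.2146 0.0897 0.23  ] [177.95  86.19 -24.99]
knob [[ 0.56952793 -0.06690984  0.0605    ]] [[ 0.56866999 -0.07252973  0.0545    ]]
```

```bash
cat >> h.py <<'E'
from scipy.spatial.transform import Rotation as Ro
def R(s): return Ro.from_euler('xyz',s["eef_rot"],degrees=True).as_matrix()
def jawyaw(s):
    z=R(s)[:,2]; return np.degrees(np.arctan2(z[1],z[0]))
def rel(s,target,yaw=None):
    """tool-frame shift to target (no spin), and spin rad to bring the jaw axis (mod 180) to yaw deg"""
    psi=np.radians(jawyaw(s)); z=np.array([np.cos(psi),np.sin(psi),0]); x=np.array([0,0,-1.]); y=np.cross(z,x)
    d=np.array(target)-s["tcp_pos"]; out=[x@d,y@d,z@d]
    sp=None
    if yaw is not None:
        e=(yaw-np.degrees(psi)+90)%180-90; sp=-np.radians(e)  # tool x down: + spin = - yaw
    return np.round(out,4),sp
E
python3 - <<'E'
from h import *
s=get_state(); print(R(s).round(3), jawyaw(s), s["joints"].round(1),s["tcp_pos"])
print(rel(s,[.569,-.068,.16],74))
c=capture("top"); cs=capture("scene")
for n,uv in dict(mouse=(449,165),tweezL=(342,314),tweezR=(406,298),stackedge=(482,290),stack2=(478,150)).items(): print(n,unproj(c,[uv],0.0)[0].round(3))
print(proj(c,unproj(c,[(482,290)],0)),proj(cs,unproj(cs,[(482,290)],0)))
E
```

```text
[[-0.     0.925 -0.381]
 [-0.001 -0.381 -0.925]
 [-1.     0.     0.001]] -112.39071905119421 [ 84.1  20.6   0.7  -0.  -70.1 -16.5] [0.25706297 0.62394906 0.22622035]
(array([0.0662, 0.552 , 0.521 ]), np.float64(-0.11153908901326678))
mouse [ 0.667 -0.317  0.   ]
tweezL [ 0.37  -0.103  0.   ]
tweezR [ 0.401 -0.228  0.   ]
stackedge [ 0.417 -0.38   0.   ]
stack2 [ 0.699 -0.378  0.   ]
[[482. 290.]] [[482. 290.]]
```

Emit:
play_rows(
  series=[0.0,0.0276,0.026,0,0.0,0.0276,0.026,0,0.0,0.0276,0.026,0,0.0,0.0276,0.026,0,0.0,0.0276,0.026,0],
)

```text
time_s: 0.82
tcp_pos: [0.3356, 0.4497, 0.2266]
eef_rot: [174.8, 90.0, 62.4]
contact_force: [0.6, 0.6, -0.7]
gripper_width: 0.0879
```

Emit:
play_rows(
  series=[0.0,0.0276,0.026,0,0.0,0.0276,0.026,0,0.0,0.0276,0.026,0,0.0,0.0276,0.026,0,0.0,0.0276,0.026,0],
)

```text
time_s: 1.23
tcp_pos: [0.4137, 0.2769, 0.227]
eef_rot: [163.5, 89.9, 51.2]
contact_force: [1.0, 0.5, 0.2]
gripper_width: 0.0876
```

Emit:
play_rows(
  series=[0.0,0.0276,0.026,0,0.0,0.0276,0.026,0,0.0,0.0276,0.026,0,0.0,0.0276,0.026,0,0.0,0.0276,0.026,0],
)

```text
time_s: 1.65
tcp_pos: [0.4918, 0.104, 0.227]
eef_rot: [145.2, 89.9, 32.8]
contact_force: [0.6, -0.1, -0.4]
gripper_width: 0.0872
```

Emit:
play_rows(
  series=[0.008,0.0276,0.026,0,0.008,0.0276,0.026,0,0.008,0.0276,0.026,0,0.008,0.0276,0.026,0,0.008,0.0276,0.026,0],
)

```text
time_s: 2.07
tcp_pos: [0.57, -0.0689, 0.1865]
eef_rot: [124.6, 90.0, 12.2]
contact_force: [0.0, 0.7, -0.2]
gripper_width: 0.0876
```

Emit:
play_rows(
  series=[0,0,0,0.12,0,0,0,0.12,0,0,0,0.12,0,0,0,0.12,0,0,0,0.12],
)

```text
time_s: 2.48
tcp_pos: [0.5694, -0.0673, 0.1865]
eef_rot: [-9.2, 90.0, -156.3]
contact_force: [0.0, -0.1, 0.8]
gripper_width: 0.0878
```

Emit:
play_rows(
  series=[0,0,0,0.12,0,0,0,0.12,0,0,0,0.12,0,0,0,0.12,0,0,0,0.12],
)

```text
time_s: 2.9
tcp_pos: [0.5694, -0.067, 0.1867]
eef_rot: [-161.3, 90.0, 17.3]
contact_force: [-0.1, -0.4, 0.5]
gripper_width: 0.0875
```

Run:
```python
from h import *
s=get_state(); print(jawyaw(s), s["joints"].round(1),s["tcp_pos"],s["time_s"])
print(rel(s,[.569,-.070,.16],-16))
c=capture("top"); cs=capture("scene")
save(c,"pics/t2.png",(200,120,400,270),4); save(cs,"pics/s2.png",(200,100,400,250),4)
for cam,n in ((c,"t"),(cs,"s")): print(n,proj(cam,[s["tcp_pos"]]).round(1))
```

```text
178.5154202503791 [ 12.8  12.7 -15.7  -0.  -61.5 -14.3] [ 0.5694469  -0.06696945  0.18667998] 2.9
(array([0.0267, 0.003 , 0.0004]), np.float64(0.2533418756797749))
t [[324.  197.3]]
s [[341.5 186.3]]
```

View pics/t2.png

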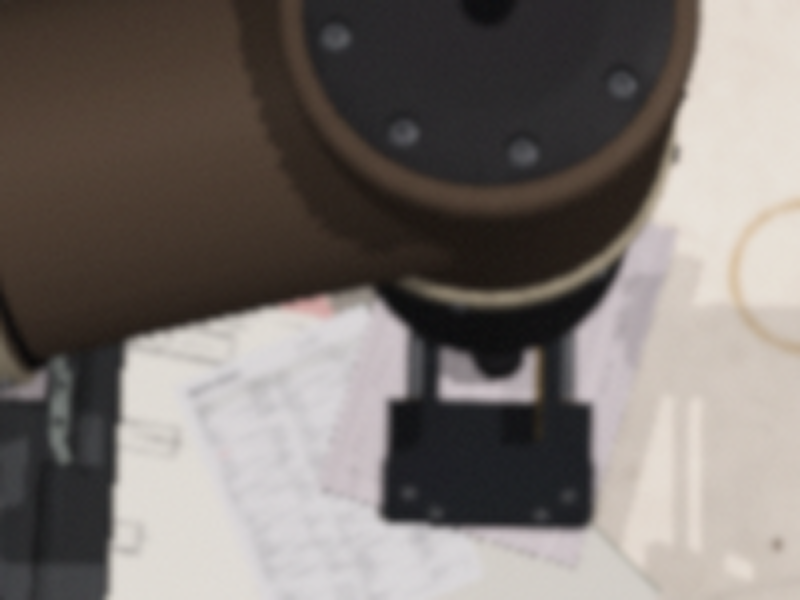

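View pics/s2.png

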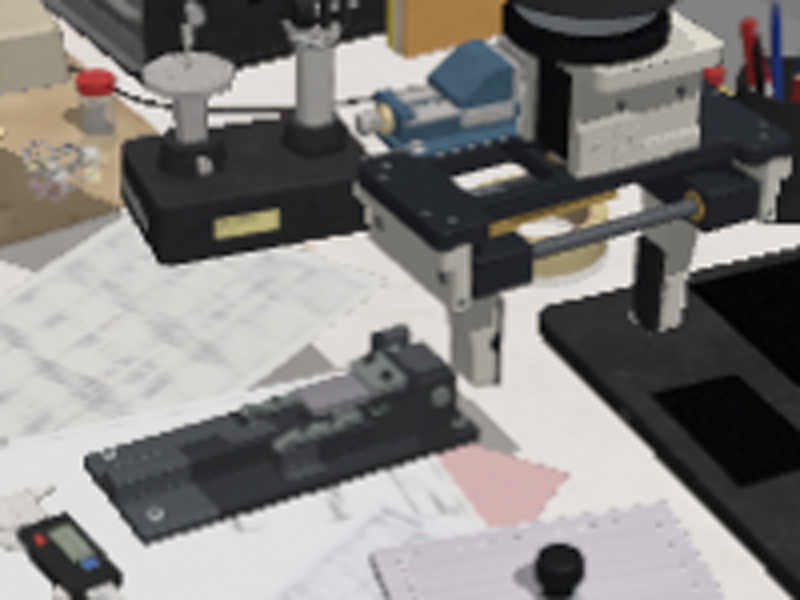

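Run:
```python
from h import *
cs=capture("scene"); s=get_state()
sp=lambda L:[(200+(x+.5)/4-.5-1.0,170+(y+.5)/4-.5-1.7) for x,y in L]
for n,pts,z in [
 ("lid sc",sp([(668,223),(751,373),(440,430),(372,273)]),.037),
 ("jig sc",sp([(478,155),(148,262),(88,180)]),.010)]:
    P=unproj(cs,pts,z)[:,:2]; print(n,P.round(4).tolist(), "mean",P.mean(0).round(4))
print("knob", unproj(cs,sp([(560,290)]),.0545))
# tips of fingers predicted: inner faces +-44, outer +-65, width +-9.5
for d in (-.065,-.044,.044,.065):
  for w in (-.0095,.0095):
    p=s["tcp_pos"]+np.array([d,w,0]); u=proj(cs,p)[0]; print(d,w,((u-[200,100])*4).round(0))
```

```text
lid sc [[0.6701, -0.03], [0.6272, -0.1563], [0.4691, -0.11], [0.5069, 0.0163]] mean [ 0.5683 -0.07  ]
jig sc [[0.6395, 0.1135], [0.4241, 0.1207], [0.4301, 0.2109]] mean [0.4979 0.1484]
knob [[ 0.57021695 -0.06673205  0.0545    ]]
-0.065 -0.0095 [464. 393.]
-0.065 0.0095 [442. 374.]
-0.044 -0.0095 [502. 380.]
-0.044 0.0095 [479. 362.]
0.044 -0.0095 [651. 330.]
0.044 0.0095 [628. 312.]
0.065 -0.0095 [685. 318.]
0.065 0.0095 [661. 301.]
```

Run:
```python
from h import *
cs=capture("scene"); s=get_state()
im=cv2.resize(cs["img"][165:205,300:385],None,fx=9,fy=9,interpolation=cv2.INTER_CUBIC)
for d in (-.065,-.044,.044,.065):
  for w in (-.0095,.0095):
    u=proj(cs,s["tcp_pos"]+np.array([d,w,0]))[0]; q=((u-[300,165]+.5)*9-.5).round().astype(int); cv2.circle(im,tuple(int(v) for v in q),3,(0,0,255),-1)
cv2.imwrite("pics/s3.png",im)
```

```text
(no output)
```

View pics/s3.png

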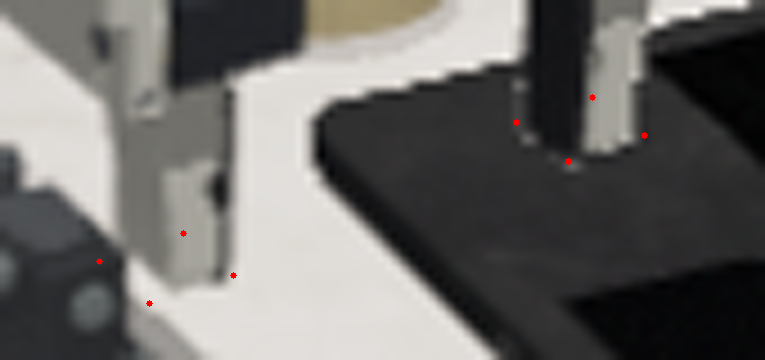

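Run:
```python
from h import *
c=capture("top"); s=get_state()
im=cv2.resize(c["img"][190:260,285:360],None,fx=9,fy=9,interpolation=cv2.INTER_CUBIC)
for h in (.066,.10):
 for d in (-.0965,-.065,-.03):
  for w in (-.039,0,.039):
    u=proj(c,s["tcp_pos"]+np.array([d,w,h]))[0]; q=((u-[285,190]+.5)*9-.5).round().astype(int); print(h,d,w,u.round(1)); cv2.circle(im,tuple(int(v) for v in q),3,(0,0,255) if h<.07 else (0,255,0),-1)
cv2.imwrite("pics/t3.png",im)
```

```text
0.066 -0.0965 -0.039 [349.2 253.2]
0.066 -0.0965 0 [323.6 253.1]
0.066 -0.0965 0.039 [298.1 252.9]
0.066 -0.065 -0.039 [349.2 232.6]
0.066 -0.065 0 [323.7 232.5]
0.066 -0.065 0.039 [298.2 232.4]
0.066 -0.03 -0.039 [349.2 210. ]
0.066 -0.03 0 [323.8 209.8]
0.066 -0.03 0.039 [298.5 209.7]
0.1 -0.0965 -0.039 [350.1 251.7]
0.1 -0.0965 0 [323.5 251.6]
0.1 -0.0965 0.039 [297.  251.5]
0.1 -0.065 -0.039 [350.2 230.4]
0.1 -0.065 0 [323.7 230.2]
0.1 -0.065 0.039 [297.2 230.1]
0.1 -0.03 -0.039 [350.2 206.8]
0.1 -0.03 0 [323.8 206.7]
0.1 -0.03 0.039 [297.4 206.6]
```

View pics/t3.png

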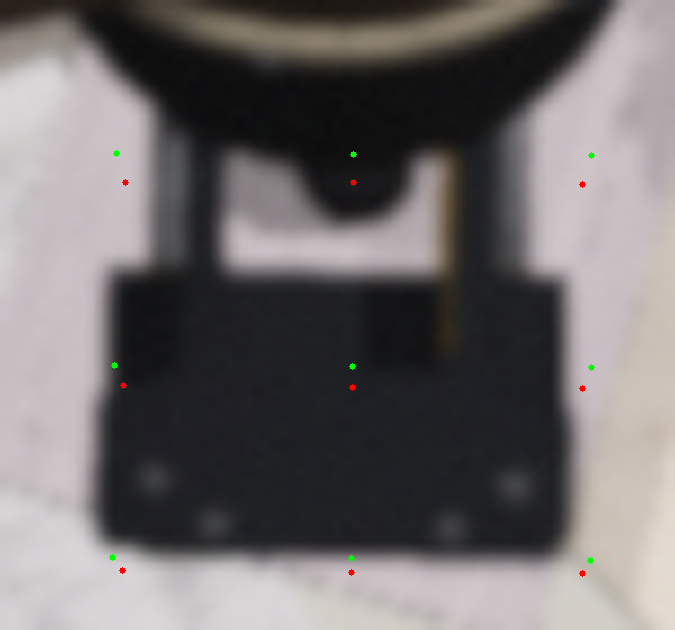

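Emit:
play_rows(
  series=[0.0,0.0035,0,0.085,0.01,0,0,0.085,0.02,0,0,0.083,0.03,0,0,0,0.03,0,0,0],
)

```text
time_s: 3.57
tcp_pos: [0.5701, -0.0704, 0.0966]
eef_rot: [-154.3, 89.8, 10.2]
contact_force: [-0.2, -0.1, -1.1]
gripper_width: 0.0875
```

Emit:
play_rows(
  series=[0.015,0,0,0,0.015,0,0,0,0.01,0,0,0,0,0,0,0,0,0,0,0],
)

```text
time_s: 3.98
tcp_pos: [0.5694, -0.0706, 0.0565]
eef_rot: [43.5, 90.0, -152.0]
contact_force: [0.5, -0.0, -0.4]
gripper_width: 0.0881
```

Run:
```python
from h import *
s=get_state(); print(jawyaw(s), s["tcp_pos"],s["time_s"],s["contact_force"])
c=capture("top"); cs=capture("scene")
save(c,"pics/t4.png",(270,150,390,250),6); save(cs,"pics/s4.png",(270,180,420,290),5)
```

```text
164.4366892268105 [ 0.56940614 -0.07055615  0.05654573] 3.9833 [ 0.45652496 -0.00336057 -0.39204392]
```

View pics/s4.png

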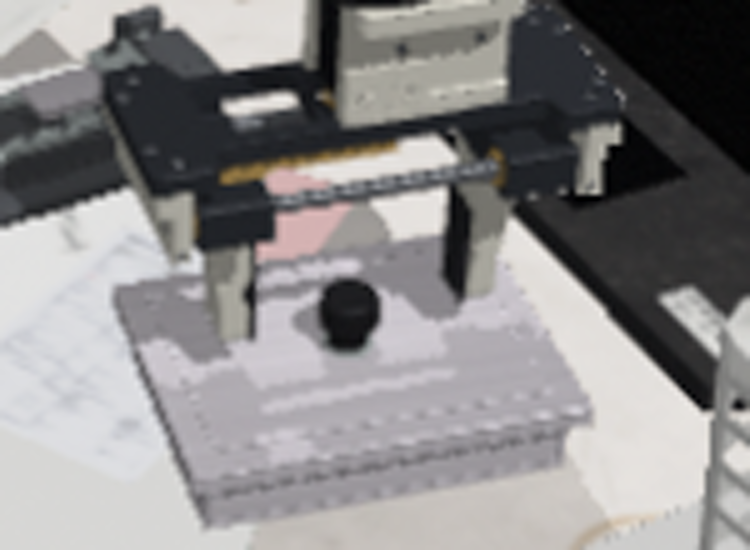

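Emit:
play_rows(
  series=[0.006,0,0,0,0.006,0,0,0,0,0,0,0,0,0,0,0,0,0,0,0],
)

```text
time_s: 4.5
tcp_pos: [0.5694, -0.0705, 0.0446]
eef_rot: [61.7, 90.0, -134.0]
contact_force: [0.7, -0.4, 0.1]
gripper_width: 0.0874
```

Emit:
play_rows(
  series=[0,0,0,0,0,0,0,0,0,0,0,0,0,0,0,0,0,0,0,0],
  jaw=0,
  squeeze=30,
)

```text
time_s: 4.92
tcp_pos: [0.5694, -0.0705, 0.0446]
eef_rot: [-157.5, 90.0, 6.9]
contact_force: [0.7, 0.7, -0.8]
gripper_width: 0.0597
```

Emit:
play_rows(
  series=[0,0,0,0,0,0,0,0,0,0,0,0,0,0,0,0,0,0,0,0],
)

```text
time_s: 5.33
tcp_pos: [0.5695, -0.0705, 0.0446]
eef_rot: [-165.9, 90.0, -1.5]
contact_force: [0.7, 0.9, -0.2]
gripper_width: 0.0263
```

Emit:
play_rows(
  series=[0,0,0,0,0,0,0,0,-0.005,0,0,0,-0.01,0,0,0,-0.015,0,0,0],
)

```text
time_s: 5.75
tcp_pos: [0.5683, -0.0706, 0.0743]
eef_rot: [23.3, 89.8, -172.3]
contact_force: [-0.6, 0.2, -1.9]
gripper_width: 0.0246
```

Emit:
play_rows(
  series=[-0.015,0,0,0,-0.015,0,0,0,-0.015,0,0,0,-0.015,0,0,0,-0.01,0,0,0],
)

```text
time_s: 6.17
tcp_pos: [0.5699, -0.0705, 0.147]
eef_rot: [-159.5, 89.9, 4.9]
contact_force: [0.8, 0.7, -1.1]
gripper_width: 0.0244
```

Run:
```python
from h import *
s=get_state(); print(jawyaw(s), s["tcp_pos"],s["time_s"],s["contact_force"],s["gripper_width"])
print(rel(s,[.503,-.290,.1446],0))
c=capture("top"); cs=capture("scene")
cv2.imwrite("pics/t5.png",c["img"]); cv2.imwrite("pics/s5.png",cs["img"])
```

```text
164.36883137166393 [ 0.5698547  -0.07050084  0.14700322] 6.1667 [ 0.80836909  0.73091806 -1.12056622] 0.02439163350969658
(array([0.0024, 0.2294, 0.0052]), np.float64(-0.27281535849891025))
```

View pics/s5.png

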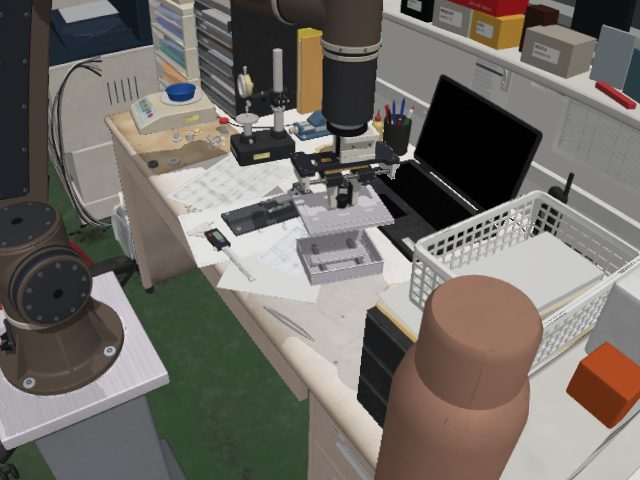

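View pics/t5.png

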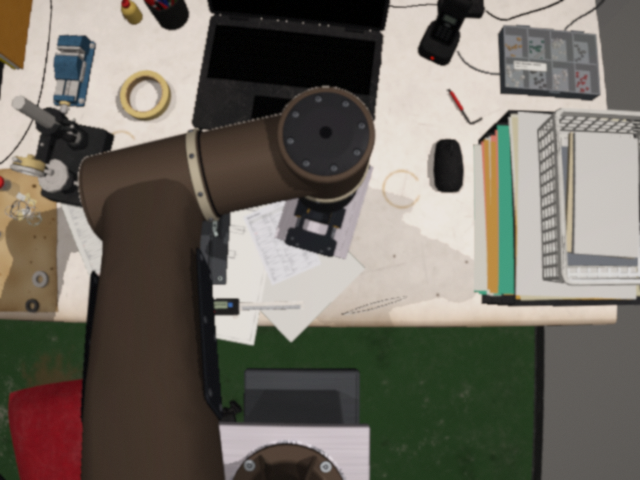

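Emit:
play_rows(
  series=[0,0.03,0.0008,0,0,0.04,0.001,0,0,0.04,0.001,0,0,0.04,0.001,0,0,0.04,0.001,0],
)

```text
time_s: 6.68
tcp_pos: [0.5122, -0.2533, 0.1438]
eef_rot: [-4.3, 89.9, 160.1]
contact_force: [0.7, -1.2, -1.2]
gripper_width: 0.0249
```

Emit:
play_rows(
  series=[0,0.03,0.0004,0,0,0.0094,0,-0.091,0,0,0,-0.091,0,0,0,-0.091,0,0,0,0],
)

```text
time_s: 7.1
tcp_pos: [0.5017, -0.2902, 0.1436]
eef_rot: [-21.6, 89.9, 158.5]
contact_force: [-0.2, -0.6, -1.1]
gripper_width: 0.0244
```

Run:
```python
from h import *
s=get_state(); print(jawyaw(s), s["tcp_pos"],s["time_s"],s["contact_force"],s["gripper_width"])
print(rel(s,[.503,-.290,.0186],0))
c=capture("top"); cs=capture("scene")
save(c,"pics/t6.png",(230,80,550,340),2.4); save(cs,"pics/s6.png",(200,120,520,360),2.4)
```

```text
-179.8338144605751 [ 0.50169053 -0.29024951  0.14358071] 7.1 [-0.15007912 -0.55569876 -1.06080266] 0.024406481001514047
(array([ 0.125 , -0.0002, -0.0013]), np.float64(0.002900484832166882))
```

View pics/t6.png

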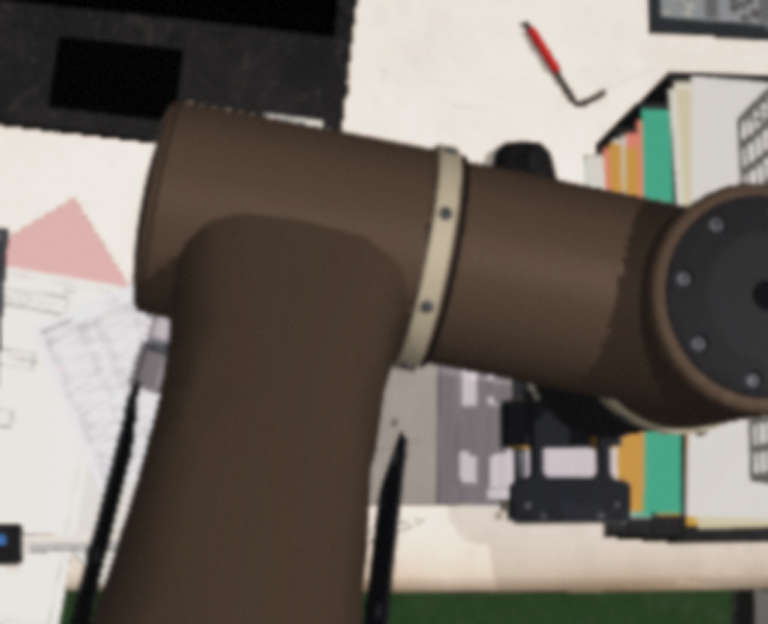

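View pics/s6.png

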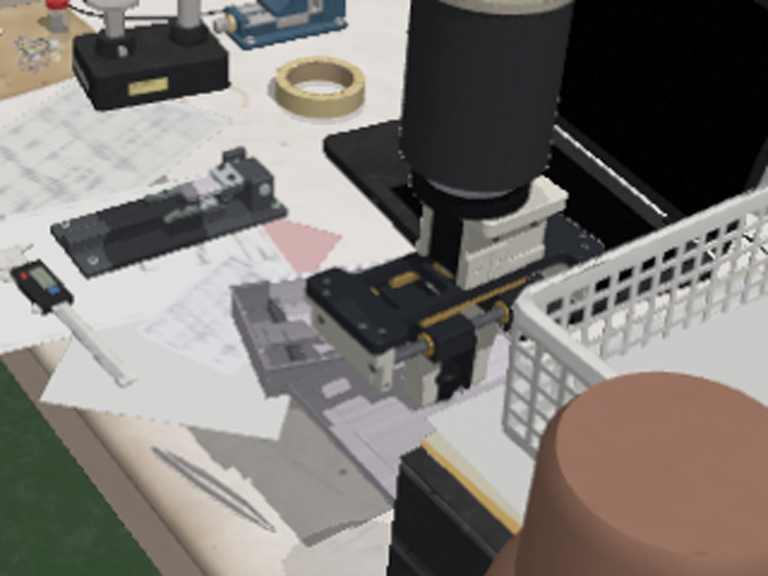

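Emit:
play_rows(
  series=[0,-0.008,-0.003,0,0.02,0,0,0,0.025,0,0,0,0.025,0,0,0,0.02,0,0,0],
)

```text
time_s: 7.62
tcp_pos: [0.5052, -0.281, 0.053]
eef_rot: [-35.4, 90.0, 144.5]
contact_force: [-0.5, -0.4, -1.6]
gripper_width: 0.0246
```

Emit:
play_rows(
  series=[0.012,0,0,0,0.006,0,0,0,0.003,0,0,0,0.003,0,0,0,0.002,0,0,0],
)

```text
time_s: 8.03
tcp_pos: [0.5062, -0.2819, 0.0291]
eef_rot: [164.2, 89.9, -15.8]
contact_force: [0.1, -0.8, -1.5]
gripper_width: 0.0242
```

Emit:
play_rows(
  series=[0.005,0,0,0,0.003,0,0,0,0.001,0,0,0,0.001,0,0,0,0,0,0,0],
)

```text
time_s: 8.45
tcp_pos: [0.5055, -0.282, 0.0186]
eef_rot: [112.3, 90.0, -67.7]
contact_force: [0.2, -0.9, -2.0]
gripper_width: 0.0244
```

Emit:
play_rows(
  series=[0.001,0,0,0,0.001,0,0,0,0,0,0,0,0,0,0,0,0,0,0,0],
)

```text
time_s: 8.87
tcp_pos: [0.5057, -0.2821, 0.0184]
eef_rot: [144.9, 89.9, -35.1]
contact_force: [-5.5, 4.4, 15.4]
gripper_width: 0.0246
```

Run:
```python
from h import *
s=get_state(); print(jawyaw(s), s["tcp_pos"],s["time_s"],s["contact_force"],s["gripper_width"])
cs=capture("scene")
save(cs,"pics/s7.png",(270,180,450,340),4)
```

```text
-179.96644293731592 [ 0.50566174 -0.28209331  0.01842765] 8.8667 [-5.54042801  4.41149157 15.44018554] 0.02461464826414857
```

View pics/s7.png

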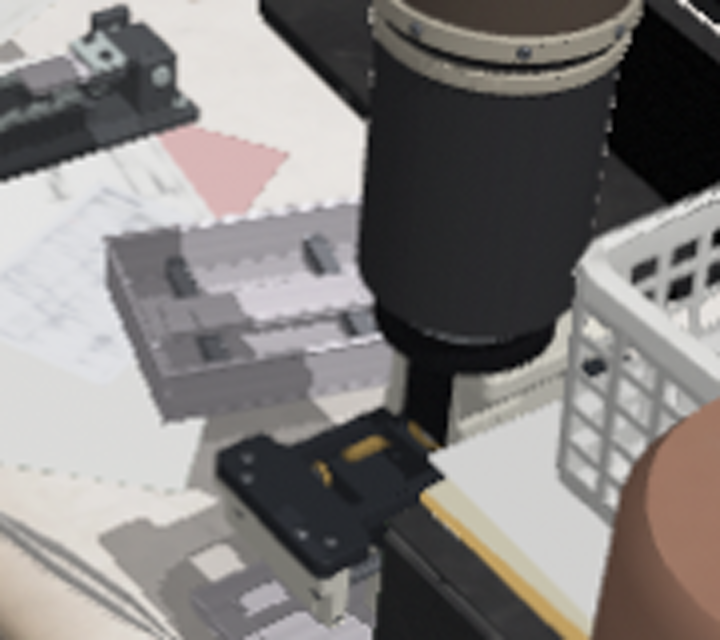

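Emit:
play_rows(
  series=[-0.001,0,0,0,0,0,0,0,0,0,0,0,0,0,0,0,0,0,0,0],
  jaw=55,
)

```text
time_s: 9.33
tcp_pos: [0.5055, -0.282, 0.0174]
eef_rot: [-5.2, 90.0, 174.8]
contact_force: [0.3, 0.6, 0.1]
gripper_width: 0.0472
```

Emit:
play_rows(
  series=[-0.005,0,0,0,-0.01,0,0,0,-0.03,0,0,0,-0.04,0,0,0,-0.04,0,0,0],
)

```text
time_s: 9.75
tcp_pos: [0.5047, -0.2819, 0.1442]
eef_rot: [-5.1, 89.9, 174.9]
contact_force: [1.2, -0.2, -0.6]
gripper_width: 0.0483
```

Run:
```python
from h import *
s=get_state(); print(jawyaw(s), s["tcp_pos"],s["time_s"],s["contact_force"],s["gripper_width"],s["joints"].round(1))
print(rel(s,[.569,-.070,.145],74))
print(rel(s,[.45,-.070,.2],74))
cs=capture("scene"); c=capture("top")
save(cs,"pics/s8.png",(270,180,450,340),4)
save(c,"pics/t8.png",(230,80,550,340),2.4)
```

```text
-179.9928067423006 [ 0.50473431 -0.28189703  0.1441969 ] 9.75 [ 1.23675153 -0.21154472 -0.63910306] 0.04834065853540888 [ -9.8  15.4 -18.2   0.  -56.5   9.8]
(array([-0.0008, -0.2119, -0.0643]), np.float64(-1.2914181004450043))
(array([-0.0558, -0.2119,  0.0547]), np.float64(-1.2914181004450043))
```

View pics/s8.png

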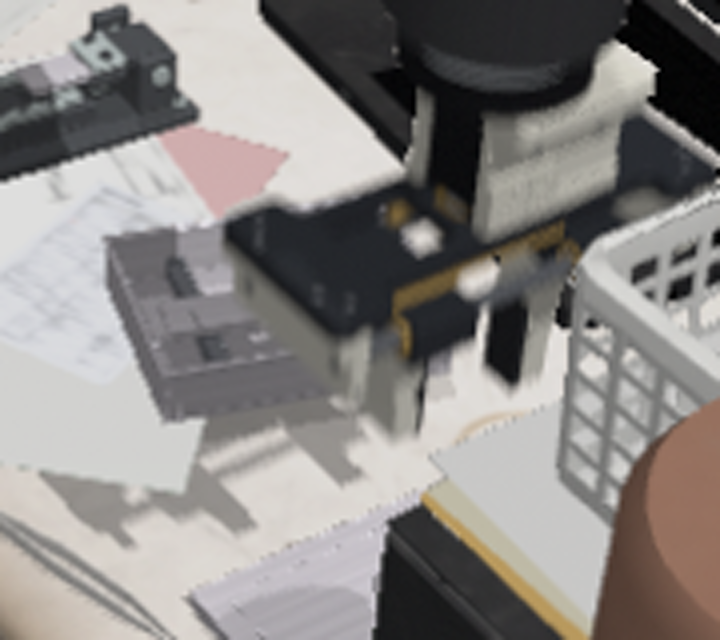

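View pics/t8.png

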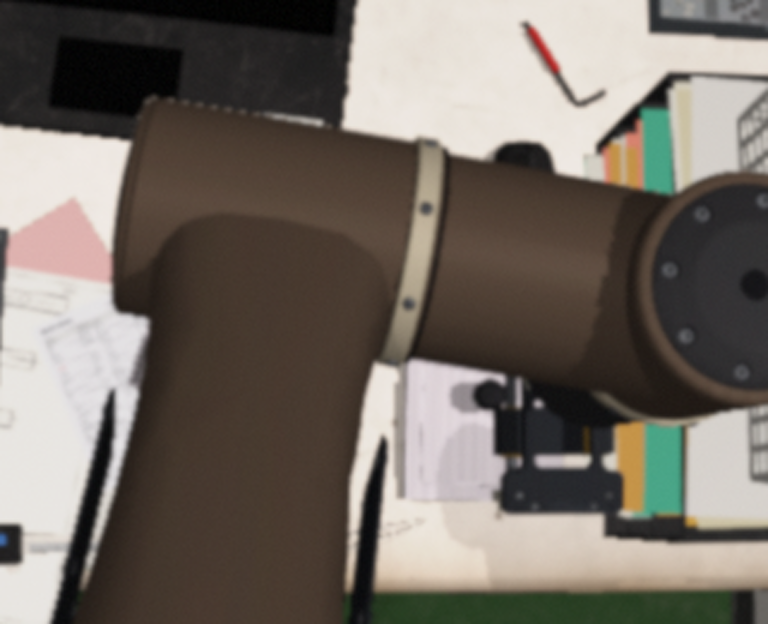

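Emit:
play_rows(
  series=[-0.01,-0.03,0,0,-0.01,-0.04,0,0,-0.01,-0.04,0,0,-0.01,-0.04,0,0,-0.01,-0.04,0,0],
)

```text
time_s: 10.27
tcp_pos: [0.5052, -0.0905, 0.1941]
eef_rot: [-175.3, 89.9, 4.6]
contact_force: [1.9, 0.5, -0.9]
gripper_width: 0.0486
```

Emit:
play_rows(
  series=[-0.01,-0.04,-0.004,0,0,-0.04,-0.004,0,0,-0.04,-0.004,0,0,-0.04,-0.004,0,0,-0.03,-0.004,0],
)

```text
time_s: 10.68
tcp_pos: [0.5255, 0.1009, 0.2039]
eef_rot: [-149.4, 89.9, 30.6]
contact_force: [1.4, -0.5, 0.2]
gripper_width: 0.0482
```

Emit:
play_rows(
  series=[0,0,0,-0.117,0,0,0,-0.117,0,0,0,-0.117,0,0,0,-0.117,0,0,0,-0.117],
)

```text
time_s: 11.1
tcp_pos: [0.5255, 0.0982, 0.2035]
eef_rot: [170.0, 90.0, 23.9]
contact_force: [0.6, 0.3, -0.4]
gripper_width: 0.0483
```

Emit:
play_rows(
  series=[0,0,0,-0.117,0,0,0,-0.117,0,0,0,-0.117,0,0,0,-0.117,0,0,0,-0.117],
)

```text
time_s: 11.52
tcp_pos: [0.5255, 0.098, 0.2035]
eef_rot: [138.1, 89.9, 25.5]
contact_force: [0.6, -0.1, -0.4]
gripper_width: 0.0481
```

Run:
```python
from h import *
s=get_state(); print(jawyaw(s), s["tcp_pos"],s["time_s"],s["contact_force"],s["gripper_width"],s["joints"].round(1))
cs=capture("scene"); c=capture("top")
save(cs,"pics/s9.png",(260,210,400,310),5.5)
save(c,"pics/t9.png",(230,120,390,280),3.7)
```

```text
-112.62856621015261 [0.52550257 0.0979647  0.20352692] 11.5167 [ 0.58881093 -0.06143967 -0.36743752] 0.048062101175069545 [ 31.6   8.3 -19.    0.  -62.7  35.8]
```

View pics/s9.png

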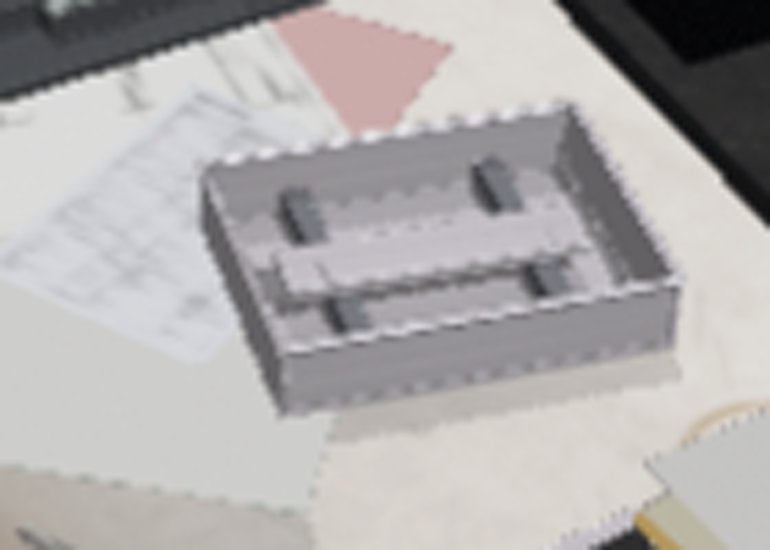

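View pics/t9.png

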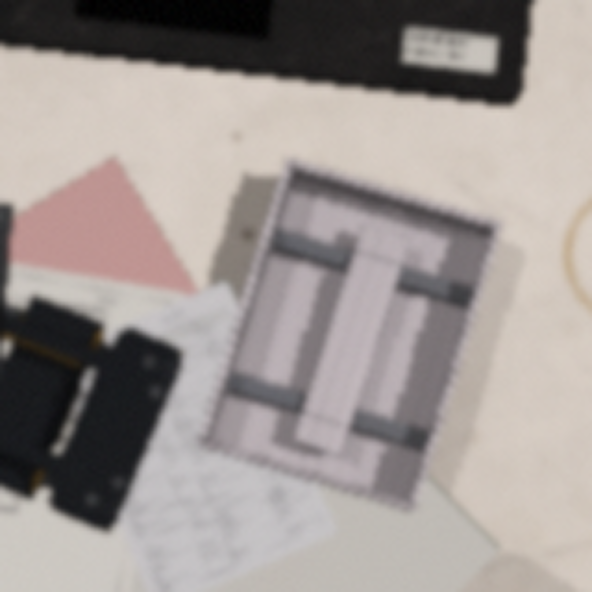

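Run:
```python
from h import *
c=capture("top")
g=cv2.createCLAHE(3,(4,4)).apply(cv2.cvtColor(c["img"],cv2.COLOR_BGR2GRAY))
im=cv2.resize(g[170:250,300:350],None,fx=7.5,fy=7.5,interpolation=cv2.INTER_CUBIC); cv2.imwrite("pics/t10.png",im)
tp=lambda L:[(230+(x+.5)/3.7-.5,120+(y+.5)/3.7-.5) for x,y in L]
P=unproj(c,tp([(290,162),(496,225),(412,506),(207,442)]),.034); print(P.round(4),P.mean(0))
```

```text
[[ 0.6603 -0.0353  0.034 ]
 [ 0.6273 -0.143   0.034 ]
 [ 0.4805 -0.0995  0.034 ]
 [ 0.513   0.0064  0.034 ]] [ 0.57026646 -0.06784421  0.034     ]
```

View pics/t10.png

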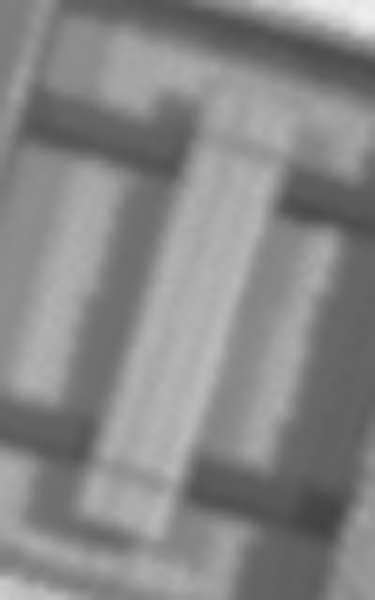

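Run:
```python
from h import *
c=capture("top"); s=get_state()
tp=lambda L:[(300+(x+.5)/7.5-.5,170+(y+.5)/7.5-.5) for x,y in L]
P=unproj(c,tp([(243,144),(138,475),(190.5,309.5),(121,528)]),.022); print(P.round(4)); d=P[0]-P[1]; print(np.linalg.norm(d),np.degrees(np.arctan2(d[1],d[0])), np.linalg.norm(P[0]-P[3]))
cs=capture("scene")
sp=lambda L:[(260+(x+.5)/5.5-.5,210+(y+.5)/5.5-.5) for x,y in L]
# coupon top corners in scene: near-left(285,293) far-left (283,250), right end (590,250)
Q=unproj(cs,sp([(288,292),(272,252),(570,250),(545,215)]),.022); print(Q.round(4),Q.mean(0))
Q=unproj(cs,sp([(572,103),(679,283),(284,350),(205,168)]),.034); print(Q.round(4),Q.mean(0))
```

```text
[[ 0.6128 -0.082   0.022 ]
 [ 0.5264 -0.0553  0.022 ]
 [ 0.5694 -0.0686  0.022 ]
 [ 0.5126 -0.051   0.022 ]]
0.09046105673793269 -17.183140140363975 0.10483392364878592
[[ 0.5059 -0.0657  0.022 ]
 [ 0.5136 -0.0426  0.022 ]
 [ 0.611  -0.1012  0.022 ]
 [ 0.6157 -0.0789  0.022 ]] [ 0.5615437  -0.07210352  0.022     ]
[[ 0.6584 -0.0384  0.034 ]
 [ 0.6242 -0.1497  0.034 ]
 [ 0.4789 -0.1042  0.034 ]
 [ 0.5112  0.002   0.034 ]] [ 0.56816574 -0.07258074  0.034     ]
```

Run:
```python
from h import *
s=get_state(); print(s["tcp_pos"],rel(s,[.5693,-.0718,.08],-107.2))
```

```text
[0.52551342 0.09800324 0.20303972] (array([0.123 , 0.1071, 0.1388]), np.float64(-0.10448718920600603))
```

Emit:
play_rows(
  series=[0,0.0214,0.0278,0,0,0.0214,0.0278,0,0,0.0214,0.0278,0,0,0.0214,0.0278,0,0,0.0214,0.0278,0],
)

```text
time_s: 12.18
tcp_pos: [0.57, -0.0732, 0.2029]
eef_rot: [119.1, 90.0, 6.0]
contact_force: [0.4, 1.6, 0.1]
gripper_width: 0.0479
```

Emit:
play_rows(
  series=[0.02,0,0,-0.05,0.04,0,0,-0.05,0.04,0,0,0,0.02,0,0,0,0,0,0,0],
)

```text
time_s: 12.6
tcp_pos: [0.5663, -0.0723, 0.0778]
eef_rot: [-66.9, 89.5, -174.3]
contact_force: [-0.6, 0.3, -0.8]
gripper_width: 0.0481
```

Run:
```python
from h import *
s=get_state(); print(s["tcp_pos"],jawyaw(s),rel(s,[.5693,-.0718,.008],-107.2))
cs=capture("scene")
save(cs,"pics/s11.png",(260,180,400,290),5.5)
```

```text
[ 0.56627216 -0.07234096  0.07778555] -107.46570629227287 (array([ 0.0698,  0.0027, -0.0014]), np.float64(-0.004637449643427897))
```

View pics/s11.png

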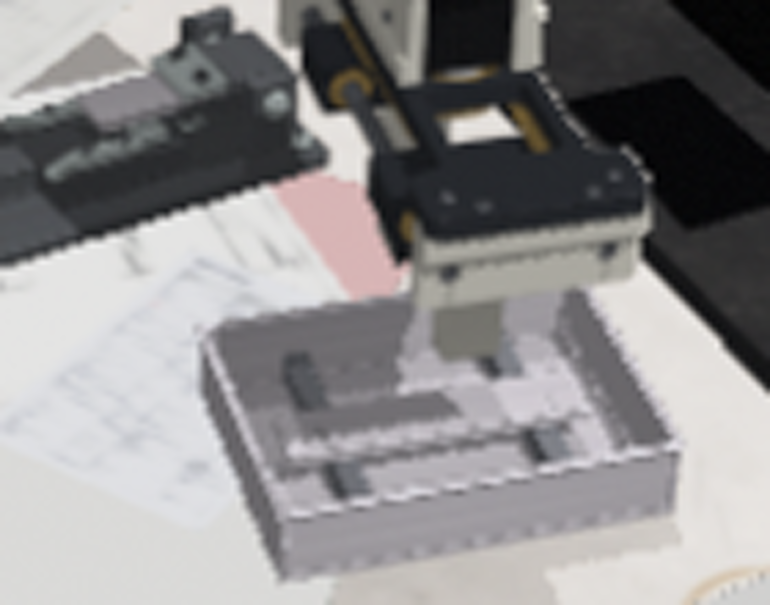

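Emit:
play_rows(
  series=[0.01,0,0,0,0.02,0,0,0,0.01,0,0,0,0,0,0,0,0,0,0,0],
)

```text
time_s: 13.07
tcp_pos: [0.5702, -0.0716, 0.0432]
eef_rot: [90.2, 90.0, -17.0]
contact_force: [-0.5, 0.9, 1.2]
gripper_width: 0.0481
```

Run:
```python
from h import *
s=get_state(); print(s["tcp_pos"],jawyaw(s),rel(s,[.5693,-.0718,.008],-107.2),s["contact_force"])
cs=capture("scene")
save(cs,"pics/s12.png",(260,180,400,290),5.5)
```

```text
[ 0.57021358 -0.07164639  0.04323254] -107.23634369732493 (array([ 0.0352, -0.0008,  0.0004]), np.float64(-0.0006343171806681722)) [-0.49012997  0.91992924  1.19827845]
```

View pics/s12.png

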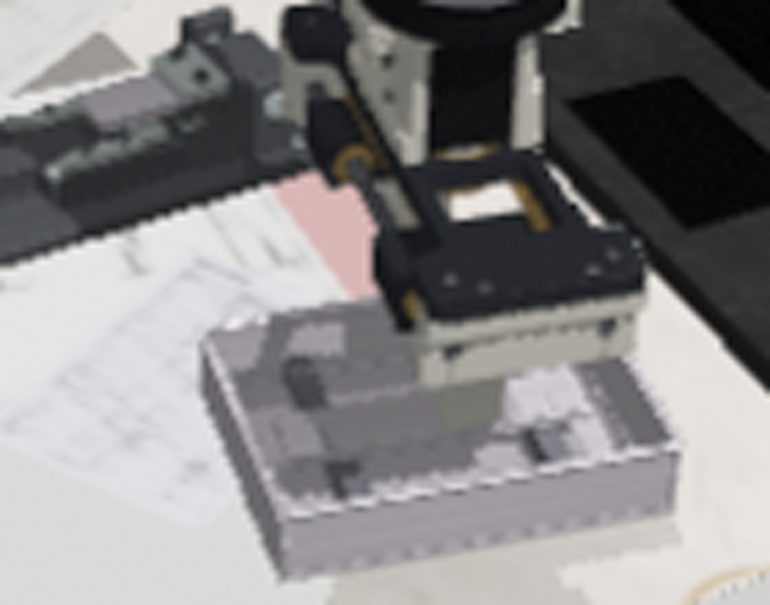

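Emit:
play_rows(
  series=[0.008,-0.0008,0,0,0.008,0,0,0,0.008,0,0,0,0,0,0,0,0,0,0,0],
)

```text
time_s: 13.53
tcp_pos: [0.5685, -0.0716, 0.0178]
eef_rot: [-60.5, 89.9, -167.8]
contact_force: [-0.3, 0.3, -0.2]
gripper_width: 0.0481
```

Emit:
play_rows(
  series=[0.004,0,0,0,0.004,0,0,0,0.002,0,0,0,0.001,0,0,0,0,0,0,0],
)

```text
time_s: 13.95
tcp_pos: [0.5688, -0.0715, 0.0073]
eef_rot: [-61.8, 90.0, -169.0]
contact_force: [0.1, 0.2, -0.6]
gripper_width: 0.0482
```

Now close moderately.

Emit:
play_rows(
  series=[0,0,0,0,0,0,0,0,0,0,0,0,0,0,0,0,0,0,0,0],
  jaw=0,
  squeeze=25,
)

```text
time_s: 14.37
tcp_pos: [0.5691, -0.0715, 0.0077]
eef_rot: [111.6, 90.0, 4.4]
contact_force: [-0.6, 1.1, 0.3]
gripper_width: 0.0259
```

Emit:
play_rows(
  series=[0,0,0,0,-0.003,0,0,0,-0.008,0,0,0,-0.015,0,0,0,-0.02,0,0,0],
)

```text
time_s: 14.78
tcp_pos: [0.568, -0.0716, 0.0534]
eef_rot: [-64.0, 89.8, -171.3]
contact_force: [0.4, -0.1, -1.0]
gripper_width: 0.0255
```

Emit:
play_rows(
  series=[-0.02,0,0,0,-0.02,0,0,0,-0.01,0,0,0,0,0,0,0,0,0,0,0],
)

```text
time_s: 15.2
tcp_pos: [0.5691, -0.0714, 0.1039]
eef_rot: [133.0, 89.9, 25.7]
contact_force: [-0.3, -0.0, -1.0]
gripper_width: 0.0253
```

Run:
```python
from h import *
s=get_state(); print(s["tcp_pos"],jawyaw(s),s["contact_force"],s["gripper_width"],s["time_s"])
cs=capture("scene"); c=capture("top")
save(cs,"pics/s13.png",(200,140,400,290),4)
save(c,"pics/t13.png",(150,130,390,310),3.2)
```

```text
[ 0.5690857  -0.07135936  0.10391141] -107.2489780508032 [-0.29808146 -0.00924049 -1.04713843] 0.025343148074905897 15.2
```

View pics/s13.png

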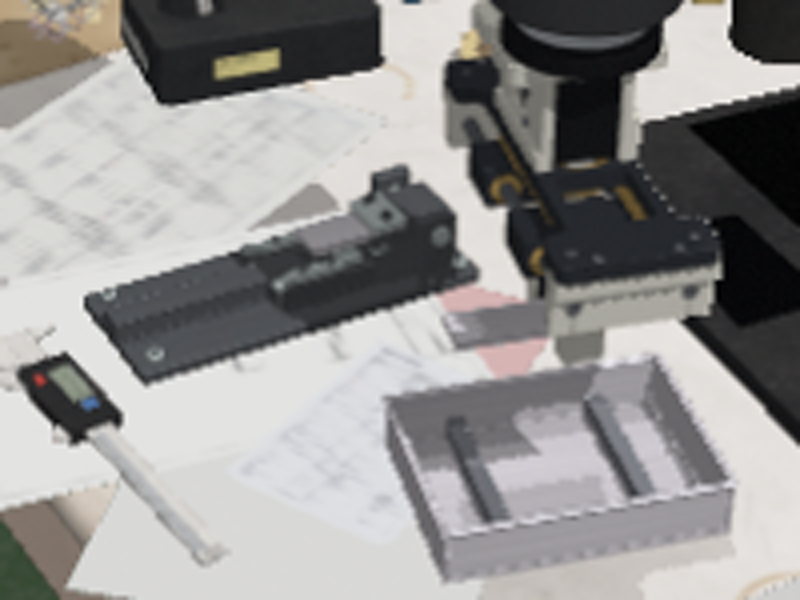

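View pics/t13.png

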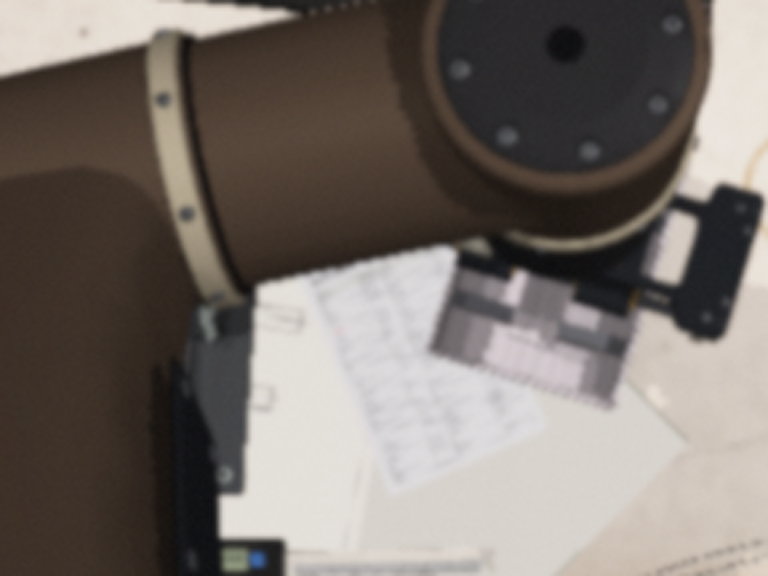

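Run:
```python
from h import *
im=cv2.imread("pics/top0.png"); cr=im[168:290,175:242]
cv2.imwrite("pics/t14.png",cv2.resize(cv2.convertScaleAbs(cr,alpha=1.8,beta=20)[:62],None,fx=9,fy=9,interpolation=cv2.INTER_CUBIC))
cv2.imwrite("pics/t15.png",cv2.resize(cv2.convertScaleAbs(cr,alpha=1.8,beta=20)[58:],None,fx=9,fy=9,interpolation=cv2.INTER_CUBIC))
```

```text
(no output)
```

View pics/t14.png

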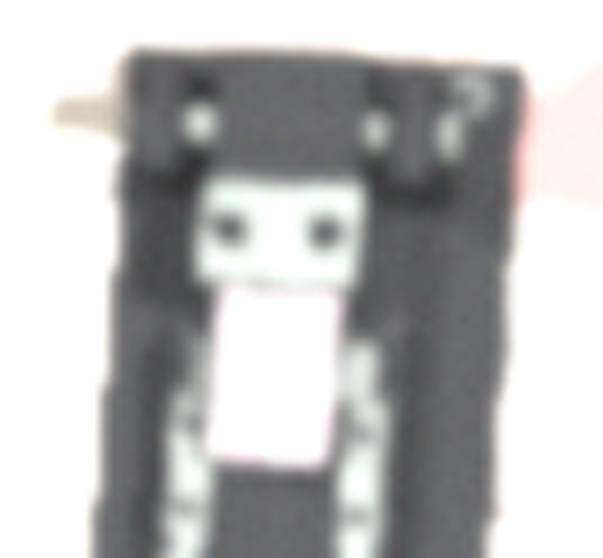

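View pics/t15.png

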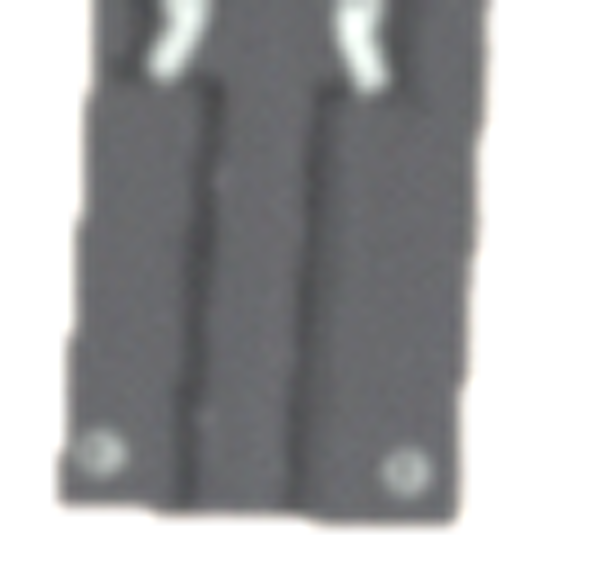

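```bash
cat > fit.py <<'E'
from h import *
from scipy.optimize import least_squares
c=capture("top"); cs=capture("scene")
a=lambda x,y:(175+(x+.5)/9-.5,168+(y+.5)/9-.5)
b=lambda x,y:(175+(x+.5)/9-.5,226+(y+.5)/9-.5)
J=[[0,.013,.036],[0,-.013,.036],[-.125,.045,.010],[-.125,-.045,.010],[.095,-.045,.010],[-.125,.010,.022],[-.125,-.010,.022]]
U=np.array([a(206,460),a(331,466),b(62,500),b(455,522),a(522,70),b(197,505),b(290,508)])
def world(p,J):
    J=np.array(J);ca,sa=np.cos(p[2]),np.sin(p[2]); return np.c_[p[0]+ca*J[:,0]-sa*J[:,1],p[1]+sa*J[:,0]+ca*J[:,1],J[:,2]]
def fit(cam,J,U,bias):
    f=lambda p:(proj(cam,world(p,J))+bias-U).ravel()
    r=least_squares(f,[.55,.16,-.05]); return r.x,f(r.x).reshape(-1,2)
if __name__=="__main__":
    for bias in ([0,0],[-1.7,0]):
        p,r=fit(c,J,U,bias); print(bias,p[:2].round(4),np.degrees(p[2]).round(2)); print(r.round(2).tolist())
E
python3 fit.py
python3 - <<'E'
from h import *
im=cv2.imread("pics/s13.png")
cs=capture("scene")
cr=cs["img"][178:240,215:325]
cv2.imwrite("pics/s14.png",cv2.resize(cv2.convertScaleAbs(cr,alpha=1.6,beta=20),None,fx=7,fy=7,interpolation=cv2.INTER_CUBIC))
E
```

```text
[0, 0] [0.5527 0.1639] -2.72
[[0.41, -0.87], [-0.27, -0.89], [-0.95, 0.55], [0.39, 0.81], [0.39, -1.89], [0.1, 0.98], [-0.13, 1.25]]
[-1.7, 0] [0.5528 0.1606] -2.72
[[0.43, -0.88], [-0.25, -0.9], [-0.98, 0.56], [0.39, 0.82], [0.37, -1.91], [0.1, 0.98], [-0.12, 1.26]]
```

View pics/s14.png

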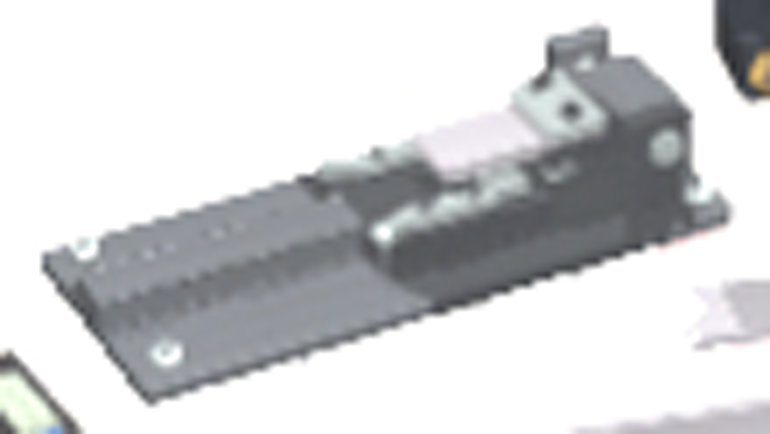

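```bash
cat > fit2.py <<'E'
from fit import *
e=lambda x,y:(215+(x+.5)/7-.5,178+(y+.5)/7-.5)
J2=[[0,.013,.036],[0,-.013,.036],[-.125,-.045,0],[-.125,.045,.010],[.095,-.045,0]]
U2=np.array([e(418,137),e(443,170),e(150,403),e(43,258),e(728,216)])
for bias in ([0,0],[.2,.5]):
    p,r=fit(cs,J2,U2,bias); print("scene",bias,p[:2].round(4),np.degrees(p[2]).round(2)); print(r.round(2).tolist())
def joint():
    # shared jig pose, free px bias for top u, scene v (weak priors)
    f=lambda q: np.r_[((proj(c,world(q[:3],J))+q[3:5]-U)).ravel(),((proj(cs,world(q[:3],J2))+q[5:7]-U2)).ravel(), (q[3:5]-[-1.7,0])/1.0,(q[5:7]-[.2,.5])/.7]
    r=least_squares(f,[.55,.16,-.05,0,0,0,0],loss='soft_l1'); print("joint",r.x[:2].round(4),np.degrees(r.x[2]).round(2),r.x[3:].round(2))
    return r.x
q=joint()
im=cs["img"][178:240,215:325]; im=cv2.resize(cv2.convertScaleAbs(im,alpha=1.6,beta=20),None,fx=7,fy=7,interpolation=cv2.INTER_CUBIC)
M=[]
def L(A,B,col):
    P=proj(cs,world(q[:3],[A,B]))+q[5:7]; P=((P-[215,178]+.5)*7-.5).round().astype(int); cv2.line(im,tuple(map(int,P[0])),tuple(map(int,P[1])),col,1)
for y in (.01,-.01): L([-.125,y,.022],[-.03,y,.022],(0,0,255))
for y in (.045,-.045): L([-.125,y,.010],[.095,y,.010],(0,255,0))
L([-.125,-.045,0],[.095,-.045,0],(0,255,255)); L([-.125,-.045,.01],[-.125,.045,.01],(0,255,0))
for y in (.013,-.013): L([0,y,.036],[.0375,y,.036],(255,0,0))
L([0,.013,.036],[0,-.013,.036],(255,0,0))
cv2.imwrite("pics/s15.png",im)
E
python3 fit2.py
```

```text
scene [0, 0] [0.5515 0.162 ] -1.59
[[-1.21, -1.23], [0.48, -0.66], [0.42, 1.73], [-0.91, -1.11], [1.21, 0.81]]
scene [0.2, 0.5] [0.5521 0.1641] -1.59
[[-1.22, -1.2], [0.46, -0.64], [0.45, 1.68], [-0.85, -1.11], [1.15, 0.84]]
joint [0.5524 0.1618] -2.49 [-1.29 -0.23 -0.05  0.46]
```

View pics/s15.png

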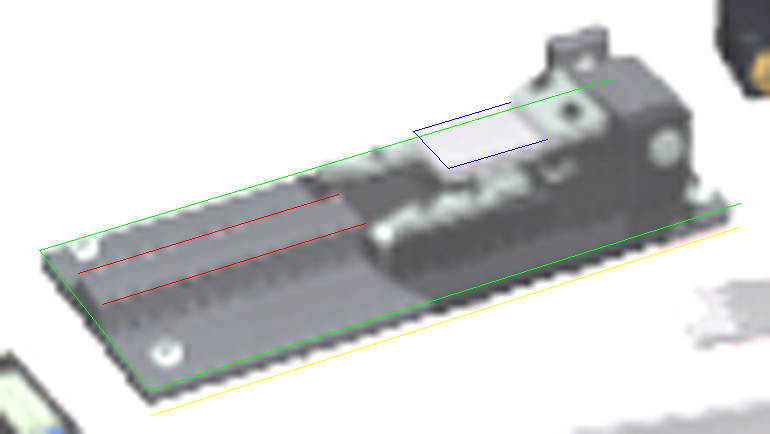

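Run:
```python
from h import *
cs=capture("scene")
cr=cs["img"][205:240,215:265]
cv2.imwrite("pics/s16.png",cv2.resize(cv2.convertScaleAbs(cr,alpha=2.6,beta=-20),None,fx=15,fy=15,interpolation=cv2.INTER_CUBIC))
```

```text
(no output)
```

View pics/s16.png

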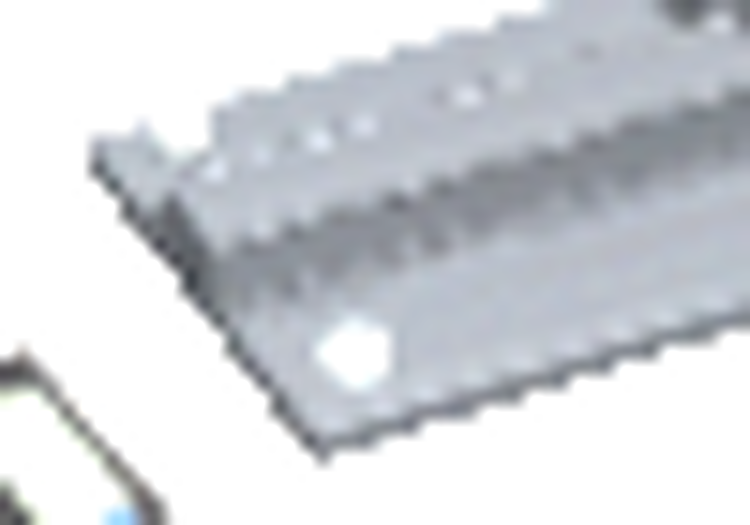

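Run:
```python
from h import *
s=get_state(); print(s["tcp_pos"],jawyaw(s),rel(s,[.4625,.1654,.10],-92.5))
```

```text
[ 0.56874092 -0.07152753  0.10288669] -107.23666001202409 (array([ 0.0029, -0.1717, -0.1948]), np.float64(-0.2572032379568075))
```

Emit:
play_rows(
  series=[-0.004,-0.018,-0.02,0,0,-0.0285,-0.0325,0,0,-0.0285,-0.0325,0,0,-0.0285,-0.0325,0,0,-0.0285,-0.0325,0],
)

```text
time_s: 16.02
tcp_pos: [0.4889, 0.1064, 0.1074]
eef_rot: [-18.8, 90.0, -126.0]
contact_force: [1.1, 0.4, -0.4]
gripper_width: 0.0256
```

Emit:
play_rows(
  series=[0,-0.0285,-0.0325,0,0,-0.0112,-0.0123,-0.085,0,0,0,-0.087,0,0,0,-0.085,0,0,0,0],
)

```text
time_s: 16.43
tcp_pos: [0.4657, 0.159, 0.1075]
eef_rot: [-70.3, 90.0, -162.5]
contact_force: [0.0, -1.2, -0.1]
gripper_width: 0.0255
```

Emit:
play_rows(
  series=[0.02,0,0,0,0.02,0,0,0,0.01,0,0,0,0,0,0,0,0,0,0,0],
)

```text
time_s: 16.85
tcp_pos: [0.4658, 0.1578, 0.0572]
eef_rot: [-40.4, 89.9, -133.0]
contact_force: [0.1, 0.7, 0.6]
gripper_width: 0.0259
```

Run:
```python
from h import *
s=get_state(); print(s["tcp_pos"],jawyaw(s),rel(s,[.4625,.1654,.03],-92.5),s["time_s"],s["contact_force"],s["gripper_width"])
cs=capture("scene"); c=capture("top")
save(cs,"pics/s17.png",(205,150,345,255),5.6)
save(c,"pics/t17.png",(160,150,280,320),3.5)
```

```text
[0.46584046 0.15780513 0.05722438] -92.6426900942329 (array([ 0.0272, -0.0037, -0.0074]), np.float64(-0.0024904119543451494)) 16.85 [0.08996181 0.67056521 0.62617197] 0.025919981406187852
```

View pics/s17.png

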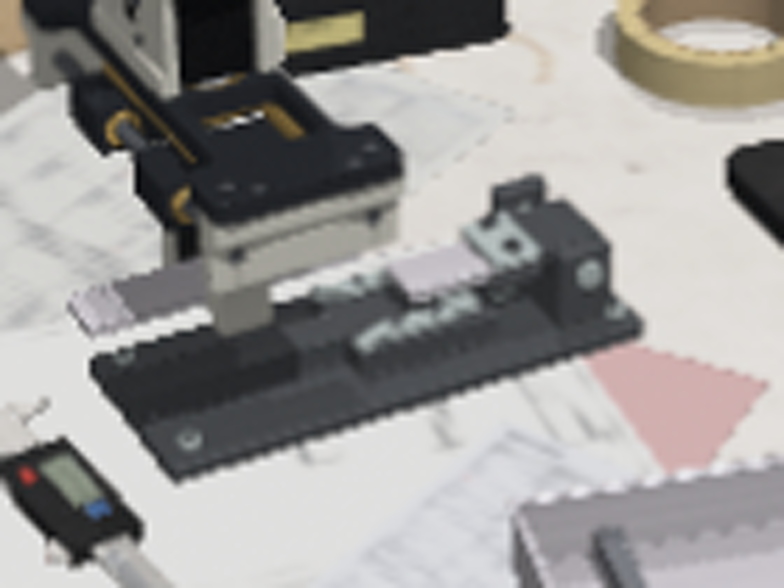

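View pics/t17.png

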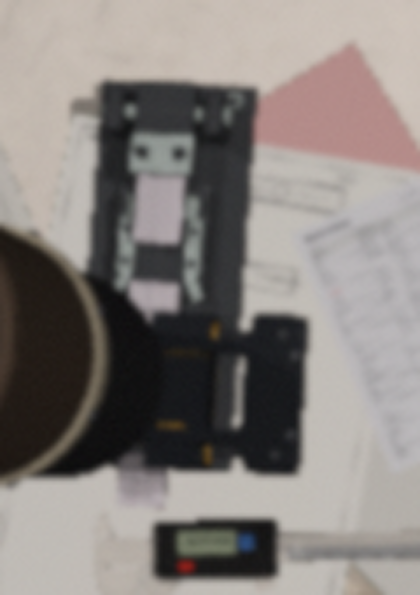

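Run:
```python
from h import *
c=capture("top")
cr=c["img"][185:245,180:230]
cv2.imwrite("pics/t18.png",cv2.resize(cv2.convertScaleAbs(cr,alpha=1.5,beta=10),None,fx=10,fy=10,interpolation=cv2.INTER_CUBIC))
```

```text
(no output)
```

View pics/t18.png

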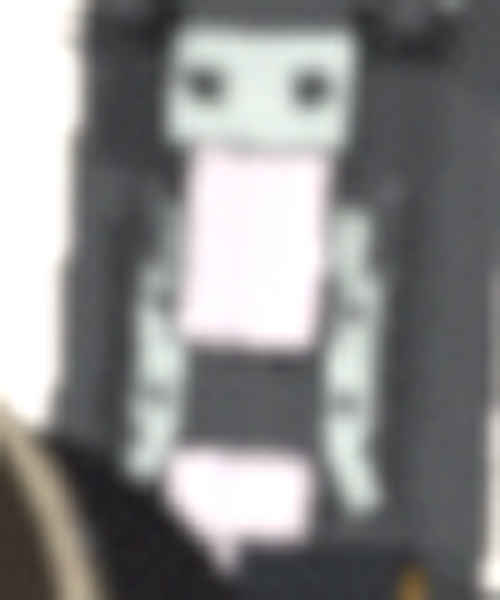

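Run:
```python
from h import *
c=capture("top"); s=get_state()
e=lambda L:[(180+(x+.5)/10-.5,185+(y+.5)/10-.5) for x,y in L]
U=unproj(c,e([(180,342),(311,348),(188,152),(327,155)]),.036); print(U.round(4)); 
zt=s["tcp_pos"][2]+.0113+.003
H=unproj(c,e([(166,452),(312,457)]),zt); print(H.round(4),zt)
uc=(U[0]+U[1])/2; ub=(U[2]+U[3])/2; d=ub-uc; print("upper front",uc,"yaw",np.degrees(np.arctan2(d[1],d[0])),"w",np.linalg.norm(U[0]-U[1]),np.linalg.norm(U[2]-U[3]))
hc=H.mean(0); print("held front",hc,"w",np.linalg.norm(H[0]-H[1]))
th=np.radians(-92.6+90); ex=np.array([np.cos(th),np.sin(th)]); 
print("held front from tcp: along", (hc[:2]-s["tcp_pos"][:2])@ex, "lat",(hc[:2]-s["tcp_pos"][:2])@[-ex[1],ex[0]])
for yaw in (-2,-2.5,-3):
    a=np.radians(yaw); jx=np.array([np.cos(a),np.sin(a)]); jy=np.array([-jx[1],jx[0]]); print(yaw,"rel jig x,y of held front",(hc-uc)[:2]@jx,(hc-uc)[:2]@jy)
```

```text
[[0.5515 0.1775 0.036 ]
 [0.5504 0.1517 0.036 ]
 [0.5886 0.1769 0.036 ]
 [0.588  0.1495 0.036 ]]
[[0.5263 0.1713 0.0727]
 [0.5255 0.1436 0.0727]] 0.07273932600224603
upper front [0.55091661 0.1645902  0.036     ] yaw -2.1094453805584505 w 0.02579234900168432 0.02741689841352672
held front [0.52590865 0.15748328 0.07273933] w 0.027717047160172634
held front from tcp: along 0.05935881692222602 lat 0.0015107366856074054
-2 rel jig x,y of held front -0.024744704322581468 -0.007975360445200199
-2.5 rel jig x,y of held front -0.024674164854025512 -0.00819099230858009
-3 rel jig x,y of held front -0.024601746352286003 -0.008406000396182965
```

Emit:
play_rows(
  series=[0,-0.005,-0.0082,0,0.012,0,0,0,0.012,0,0,0,0,0,0,0,0,0,0,0],
)

```text
time_s: 17.47
tcp_pos: [0.461, 0.1669, 0.0337]
eef_rot: [-39.1, 90.0, -131.6]
contact_force: [0.6, -0.1, -0.4]
gripper_width: 0.0254
```

Run:
```python
from h import *
s=get_state(); print(s["tcp_pos"],jawyaw(s),s["time_s"],s["contact_force"],s["gripper_width"])
cs=capture("scene"); c=capture("top")
save(cs,"pics/s19.png",(210,170,310,240),8)
cr=c["img"][185:245,180:230]
cv2.imwrite("pics/t19.png",cv2.resize(cv2.convertScaleAbs(cr,alpha=1.2,beta=10),None,fx=10,fy=10,interpolation=cv2.INTER_CUBIC))
```

```text
[0.46102259 0.16688156 0.03368635] -92.50347886867235 17.4667 [ 0.62603047 -0.12107419 -0.3723324 ] 0.025374484300981968
```

View pics/s19.png

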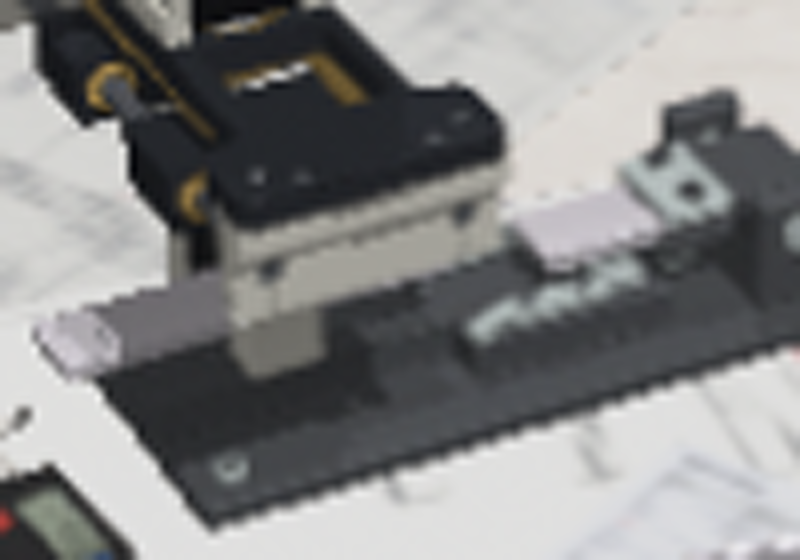

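View pics/t19.png

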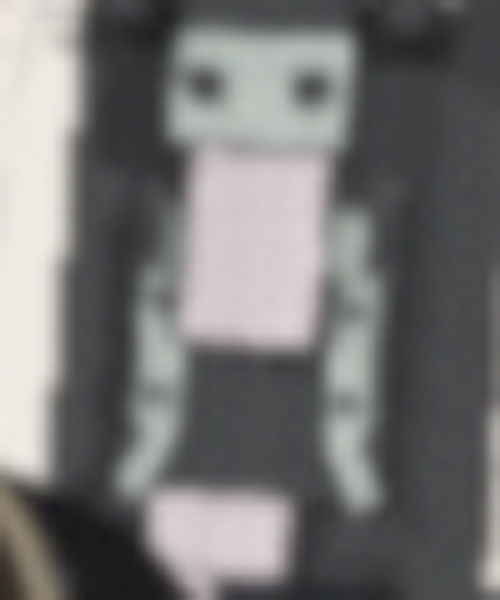

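```bash
cat > relc.py <<'E'
from h import *
def relc(H,z,U=((180,342),(313,348))):
    c=capture("top")
    e=lambda L:[(180+(x+.5)/10-.5,185+(y+.5)/10-.5) for x,y in L]
    uc=unproj(c,e(U),.036).mean(0); h=unproj(c,e(H),z); hc=h.mean(0)
    print("w",np.linalg.norm(h[0]-h[1]),"uc",uc,"hc",hc)
    for yaw in (-2,-2.7):
        a=np.radians(yaw); jx=np.array([np.cos(a),np.sin(a)]); jy=np.array([-jx[1],jx[0]]); print(yaw,((hc-uc)[:2]@jx).round(4),((hc-uc)[:2]@jy).round(4))
E
python3 -c "
from relc import *
relc([(148,488),(294,492)],.048)
relc([(148,488),(294,492)],.044)"
```

```text
w 0.02836023844549055 uc [0.55091697 0.1643943  0.036     ] hc [0.52161926 0.16610922 0.048     ]
-2 -0.0293 0.0007
-2.7 -0.0293 0.0003
w 0.0284648055390182 uc [0.55091697 0.1643943  0.036     ] hc [0.52200223 0.16697772 0.044     ]
-2 -0.029 0.0016
-2.7 -0.029 0.0012
```

Emit:
play_rows(
  series=[0.005,0,0.0005,0,0.006,0,0,0,0.004,0,0,0,0,0,0,0,0,0,0,0],
)

```text
time_s: 18.08
tcp_pos: [0.461, 0.1659, 0.0181]
eef_rot: [-43.6, 89.9, -136.1]
contact_force: [0.2, 0.2, -0.3]
gripper_width: 0.0254
```

Emit:
play_rows(
  series=[0.001,0,0,0,0.001,0,0,0,0.001,0,0,0,0,0,0,0,0,0,0,0],
)

```text
time_s: 18.5
tcp_pos: [0.4613, 0.1662, 0.0156]
eef_rot: [18.5, 90.0, -74.0]
contact_force: [-0.0, -0.2, -0.9]
gripper_width: 0.026
```

Emit:
play_rows(
  series=[0.001,0,0,0,0,0,0,0,0,0,0,0,0,0,0,0,0,0,0,0],
)

```text
time_s: 18.92
tcp_pos: [0.4613, 0.1663, 0.0146]
eef_rot: [126.5, 90.0, 34.0]
contact_force: [-0.4, -0.7, -0.3]
gripper_width: 0.0259
```

Emit:
play_rows(
  series=[0.0005,0,0,0,0,0,0,0,0.0005,0,0,0,0,0,0,0,0,0,0,0],
)

```text
time_s: 19.33
tcp_pos: [0.4613, 0.1663, 0.0137]
eef_rot: [114.2, 90.0, 21.7]
contact_force: [-1.4, -0.5, 1.2]
gripper_width: 0.0258
```

Emit:
play_rows(
  series=[0.0005,0,0,0,0,0,0,0,0,0,0,0,0,0,0,0,0,0,0,0],
)

```text
time_s: 19.75
tcp_pos: [0.4613, 0.1663, 0.0136]
eef_rot: [107.9, 90.0, 15.5]
contact_force: [-3.6, -0.9, 9.6]
gripper_width: 0.0255
```

Run:
```python
from h import *
s=get_state(); print(s["tcp_pos"],jawyaw(s),s["time_s"],s["contact_force"],s["moment"],s["gripper_width"])
cs=capture("scene"); c=capture("top")
save(cs,"pics/s20.png",(210,170,310,240),8)
cr=c["img"][185:245,180:230]
cv2.imwrite("pics/t20.png",cv2.resize(cv2.convertScaleAbs(cr,alpha=1.2,beta=10),None,fx=10,fy=10,interpolation=cv2.INTER_CUBIC))
```

```text
[0.4613129  0.16625642 0.01362089] -92.49321497540959 19.75 [-3.62498587 -0.90210393  9.57998993] [-0.22634008  1.17603543  0.03836489] 0.025458438441204604
```

View pics/s20.png

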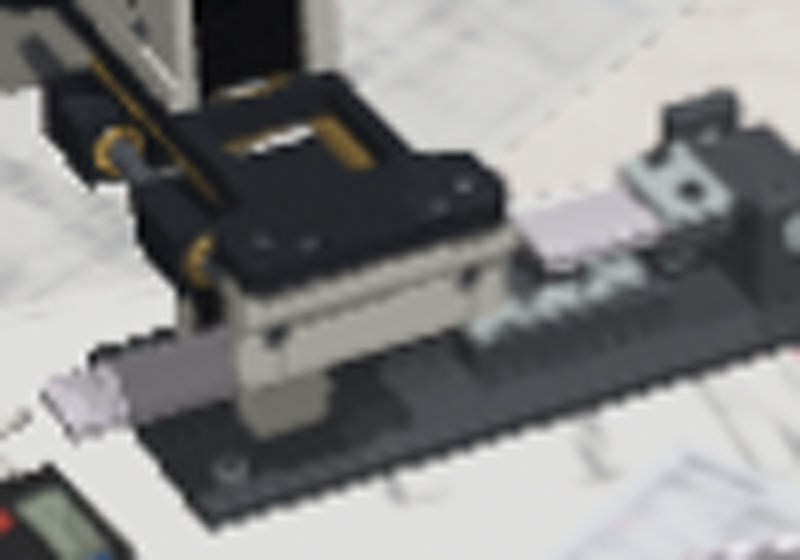

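View pics/t20.png

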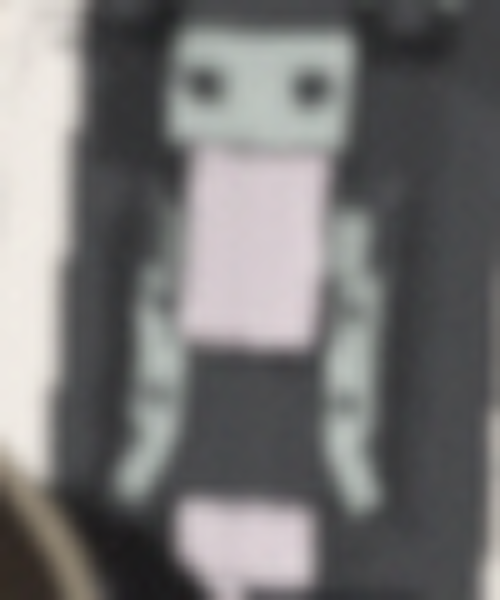

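Emit:
play_rows(
  series=[-0.0005,0,0,0,0,0.003,0,0,0,0.004,0,0,0,0.004,0,0,0,0.004,0,0],
  squeeze=12,
)

```text
time_s: 20.27
tcp_pos: [0.4755, 0.165, 0.0136]
eef_rot: [-58.2, 89.9, -150.7]
contact_force: [-7.9, 0.3, 11.1]
gripper_width: 0.0257
```

Emit:
play_rows(
  series=[0,0.003,0,0,0,0.003,0,0,0,0,0,0,0,0,0,0,0,0,0,0],
)

```text
time_s: 20.68
tcp_pos: [0.4818, 0.1647, 0.0136]
eef_rot: [-48.0, 89.9, -140.5]
contact_force: [-3.7, -2.0, 8.8]
gripper_width: 0.0255
```

Run:
```python
from h import *
s=get_state(); print(s["tcp_pos"],jawyaw(s),s["time_s"],s["contact_force"],s["moment"],s["gripper_width"])
cs=capture("scene"); c=capture("top")
save(cs,"pics/s21.png",(210,170,310,240),8)
cr=c["img"][185:245,180:230]
cv2.imwrite("pics/t21.png",cv2.resize(cv2.convertScaleAbs(cr,alpha=1.2,beta=10),None,fx=10,fy=10,interpolation=cv2.INTER_CUBIC))
```

```text
[0.48181436 0.16474886 0.01364751] -92.51604828998695 20.6833 [-3.72458455 -1.952651    8.82010285] [-0.5306551   1.48958949 -0.01121123] 0.02553024668773377
```

View pics/t21.png

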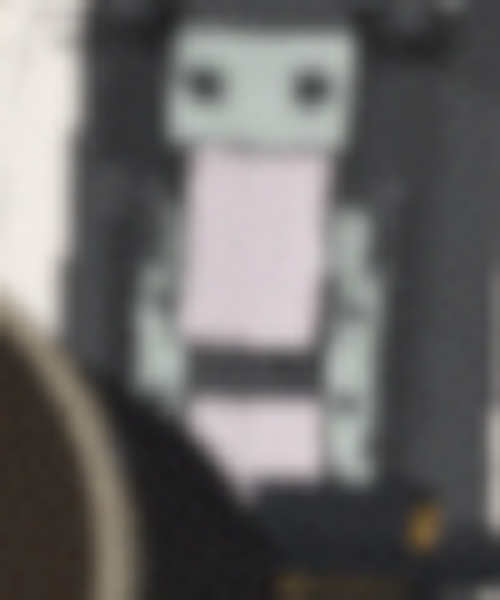

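View pics/s21.png

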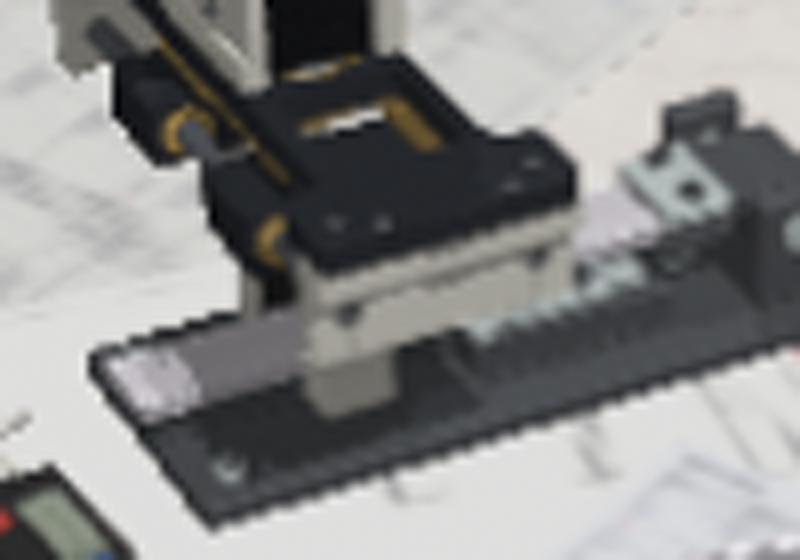

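Emit:
play_rows(
  series=[-0.0004,0.003,0,0,0,0.004,0,0,0,0.004,0,0,0,0.004,0,0,0,0,0,0],
)

```text
time_s: 21.2
tcp_pos: [0.4983, 0.1648, 0.0138]
eef_rot: [107.1, 90.0, 14.6]
contact_force: [0.5, 0.8, 0.0]
gripper_width: 0.0262
```

Run:
```python
from h import *
s=get_state(); print(s["tcp_pos"],jawyaw(s),s["time_s"],s["contact_force"],s["moment"],s["gripper_width"])
cs=capture("scene")
save(cs,"pics/s22.png",(210,170,310,240),8)
```

```text
[0.49828149 0.16482078 0.01378257] -92.5232408564169 21.2 [0.50550348 0.80105814 0.02963822] [-0.01597683 -0.02221892  0.0568224 ] 0.026230231827434326
```

View pics/s22.png

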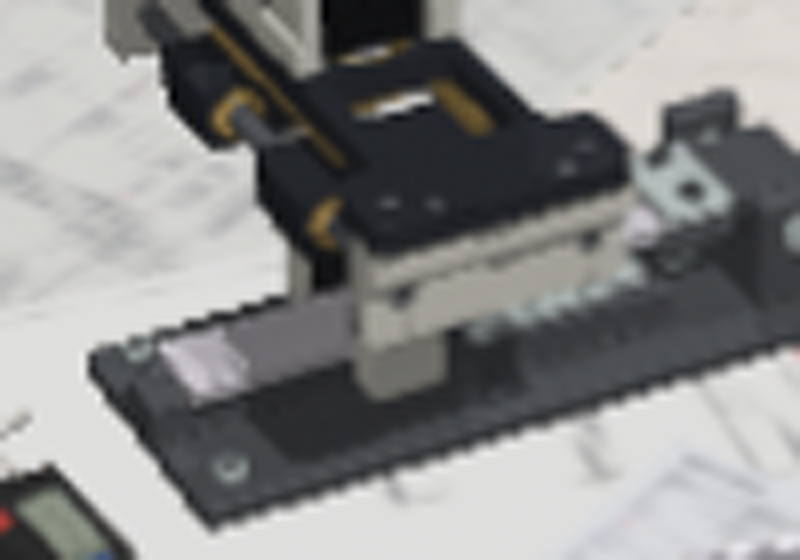

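Emit:
play_rows(
  series=[0,0.002,0,0,0,0.002,0,0,0,0.001,0,0,0,0.001,0,0,0,0,0,0],
)

```text
time_s: 21.67
tcp_pos: [0.5034, 0.1644, 0.014]
eef_rot: [95.2, 90.0, 2.7]
contact_force: [0.1, 0.4, 0.4]
gripper_width: 0.0253
```

Emit:
play_rows(
  series=[0,0.001,0,0,0,0.001,0,0,0,0,0,0,0,0,0,0,0,0,0,0],
)

```text
time_s: 22.08
tcp_pos: [0.5052, 0.1643, 0.014]
eef_rot: [-91.8, 90.0, 175.7]
contact_force: [0.1, -0.1, -0.5]
gripper_width: 0.0257
```

Emit:
play_rows(
  series=[0,0.001,0,0,0,0,0,0,0,0.001,0,0,0,0,0,0,0,0,0,0],
)

```text
time_s: 22.5
tcp_pos: [0.5071, 0.1642, 0.0139]
eef_rot: [-59.8, 90.0, -152.3]
contact_force: [-0.6, 0.2, -0.3]
gripper_width: 0.0262
```

Run:
```python
from h import *
s=get_state(); print(s["tcp_pos"],jawyaw(s),s["time_s"],s["contact_force"],s["moment"],s["gripper_width"])
cs=capture("scene")
save(cs,"pics/s23.png",(210,170,310,240),8)
```

```text
[0.50713785 0.16416512 0.01390123] -92.51366224477985 22.5 [-0.56752912  0.1892397  -0.26773373] [ 0.02034564  0.20467219 -0.05299702] 0.026238291405855044
```

View pics/s23.png

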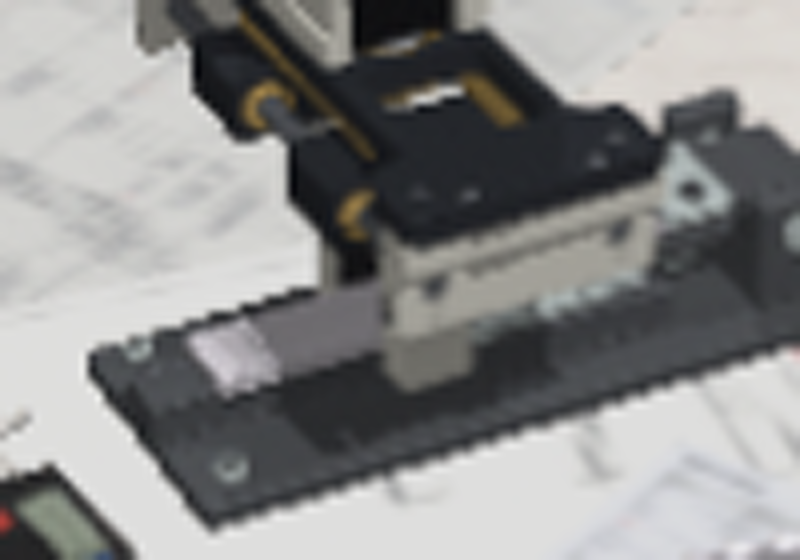

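Emit:
play_rows(
  series=[0,0.0005,0,0,0,0,0,0,0,0.0005,0,0,0,0,0,0,0,0,0,0],
)

```text
time_s: 22.97
tcp_pos: [0.5073, 0.164, 0.0138]
eef_rot: [-70.9, 89.9, -163.4]
contact_force: [-5.8, 2.2, 2.1]
gripper_width: 0.0257
```

Emit:
play_rows(
  series=[0,0.0005,0,0,0,0,0,0,0,0.0005,0,0,0,0,0,0,0,0,0,0],
)

```text
time_s: 23.38
tcp_pos: [0.5073, 0.1639, 0.0138]
eef_rot: [-74.2, 89.8, -166.7]
contact_force: [-11.4, 4.3, 4.6]
gripper_width: 0.0252
```

Emit:
play_rows(
  series=[0,-0.0009,0,0,0,0,0,0,0,0,0,0,0,0,0,0,0,0,0,0],
)

```text
time_s: 23.8
tcp_pos: [0.5073, 0.1641, 0.0138]
eef_rot: [-72.8, 89.9, -165.3]
contact_force: [-5.9, 2.8, 2.8]
gripper_width: 0.0259
```

Emit:
play_rows(
  series=[0,0,0,0,0,0,0,0,0,0,0,0,0,0,0,0,0,0,0,0],
  jaw=45,
)

```text
time_s: 24.22
tcp_pos: [0.5086, 0.1642, 0.014]
eef_rot: [109.7, 90.0, 17.2]
contact_force: [1.6, -0.3, 0.7]
gripper_width: 0.0396
```

Emit:
play_rows(
  series=[-0.005,0,0,0,-0.015,0,0,0,-0.03,0,0,0,-0.03,0,0,0,-0.02,0,0,0],
)

```text
time_s: 24.63
tcp_pos: [0.5092, 0.1645, 0.117]
eef_rot: [115.7, 89.9, 23.2]
contact_force: [-0.2, 0.1, 0.1]
gripper_width: 0.0392
```

Emit:
play_rows(
  series=[-0.02,-0.04,0,0,0,-0.04,0,0,0,-0.03,0,0,0,0,0,0,0,0,0,0],
  jaw=0,
)

```text
time_s: 25.05
tcp_pos: [0.4003, 0.169, 0.1337]
eef_rot: [140.0, 89.9, 47.6]
contact_force: [0.6, 0.1, -0.7]
gripper_width: 0.0119
```

Run:
```python
from h import *
s=get_state(); print(s["tcp_pos"],jawyaw(s),s["time_s"],s["contact_force"],s["moment"],s["gripper_width"])
cs=capture("scene"); c=capture("top")
save(cs,"pics/s24.png",(210,170,310,240),8)
cr=c["img"][185:265,175:235]
cv2.imwrite("pics/t24.png",cv2.resize(cv2.convertScaleAbs(cr,alpha=1.2,beta=10),None,fx=7.5,fy=7.5,interpolation=cv2.INTER_CUBIC))
```

```text
[0.40029312 0.16904676 0.13368315] -92.38669299697087 25.05 [ 0.56920408  0.12113357 -0.66437999] [-0.03956878 -0.08034926  0.02271953] 0.011896676750672026
```

View pics/s24.png

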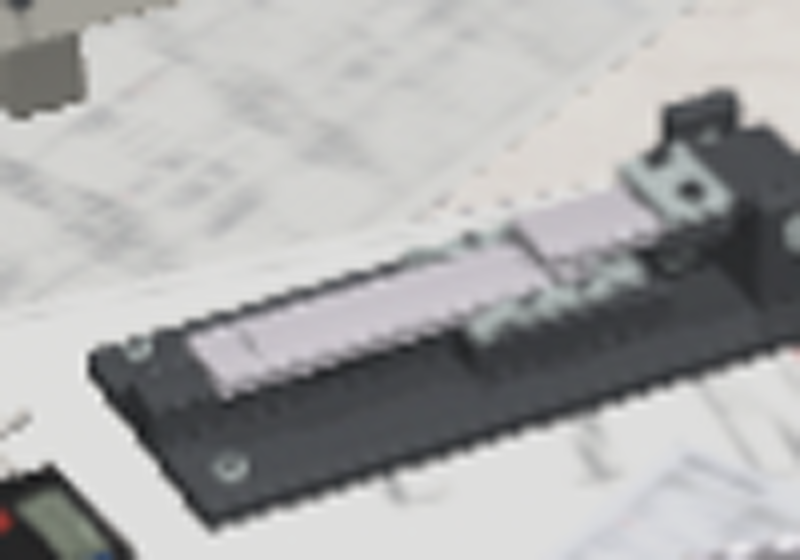

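View pics/t24.png

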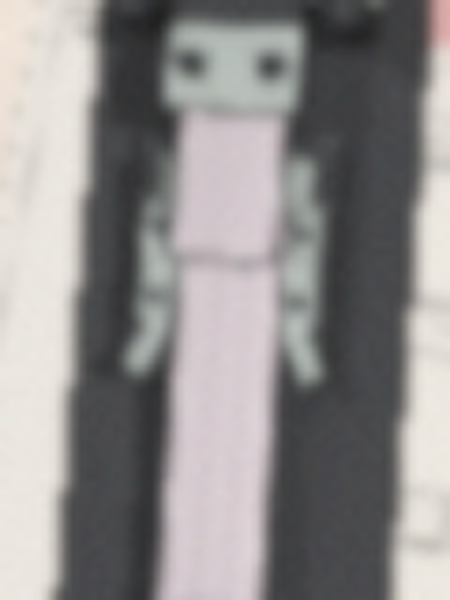

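Run:
```python
from h import *
c=capture("top")
cr=c["img"][210:285,175:235]
cv2.imwrite("pics/t25.png",cv2.resize(cv2.convertScaleAbs(cr,alpha=1.2,beta=10),None,fx=8,fy=8,interpolation=cv2.INTER_CUBIC))
```

```text
(no output)
```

View pics/t25.png

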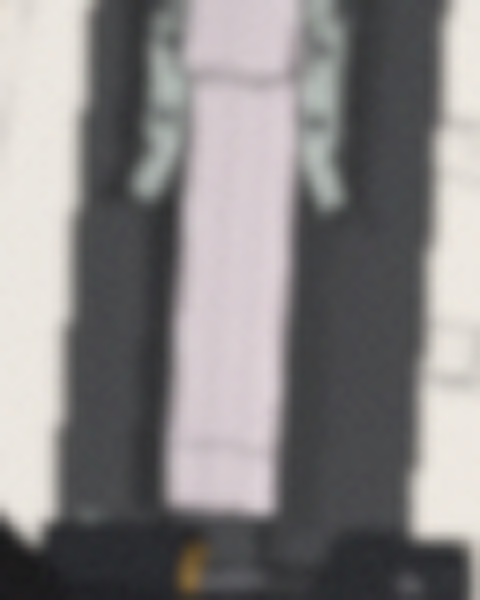

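Run:
```python
from h import *
c=capture("top"); s=get_state()
e=lambda x,y:(175+(x+.5)/8-.5,210+(y+.5)/8-.5)
f=unproj(c,[e(243,71)],.036)[0]; r=unproj(c,[e(221,513)],.028)[0]; q=unproj(c,[e(223,446)],.028)[0]
print(f,r,q,np.linalg.norm((f-r)[:2]),np.linalg.norm((f-q)[:2]),np.linalg.norm((r-q)[:2]),np.degrees(np.arctan2(*(f-r)[[1,0]])))
a=np.radians(-2.5); t=np.array([.5518+.0075*np.cos(a),.163+.0075*np.sin(a)]); print("lap",t, rel(s,[*t,.06]))
```

```text
[0.55210875 0.16295568 0.036     ] [0.44569223 0.16771056 0.028     ] [0.4618792  0.16753065 0.028     ] 0.10652269046504641 0.0903454538461034 0.01618797057543919 -2.558372853417449
lap [0.55929286 0.16267285] (array([ 0.0727,  0.1575, -0.0006]), None)
```

Emit:
play_rows(
  series=[0,0.03,0,0,0,0.04,0,0,0,0.04,0,0,0,0.035,0,0,0,0.0125,0,0],
  squeeze=20,
)

```text
time_s: 25.67
tcp_pos: [0.5634, 0.1612, 0.1312]
eef_rot: [3.0, 89.9, -89.7]
contact_force: [0.8, 0.7, -0.0]
gripper_width: 0.0006
```

Emit:
play_rows(
  series=[0.02,0,0,0,0.03,0,0,0,0.02,0,0,0,0.01,0,0,0,0,0,0,0],
)

```text
time_s: 26.08
tcp_pos: [0.5575, 0.1606, 0.0495]
eef_rot: [-54.4, 89.7, -147.0]
contact_force: [-0.1, -0.8, -0.6]
gripper_width: 0.0008
```

Run:
```python
from h import *
s=get_state(); print(s["tcp_pos"],jawyaw(s),s["time_s"],s["contact_force"],s["moment"],s["gripper_width"],rel(s,[.5593,.162,.038]))
cs=capture("scene"); c=capture("top")
save(cs,"pics/s26.png",(210,150,320,240),7)
cr=c["img"][170:285,160:260]
cv2.imwrite("pics/t26.png",cv2.resize(cr,None,fx=5,fy=5,interpolation=cv2.INTER_CUBIC))
```

```text
[0.5575018  0.16058668 0.04947048] -92.58106037150004 26.0833 [-0.12085715 -0.79464595 -0.58385846] [-0.04067118  0.02971396 -0.00323334] 0.0007840947056210331 (array([ 0.0115,  0.0017, -0.0015]), None)
```

View pics/s26.png

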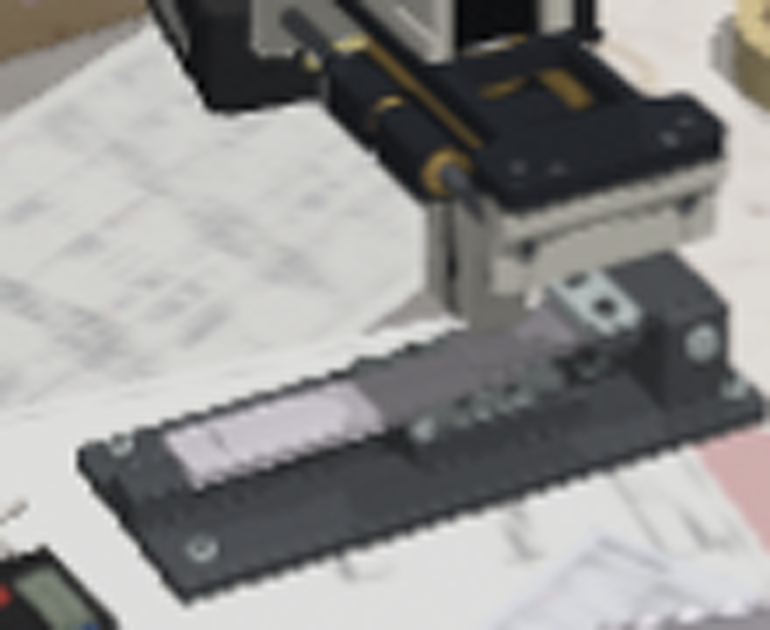

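View pics/t26.png

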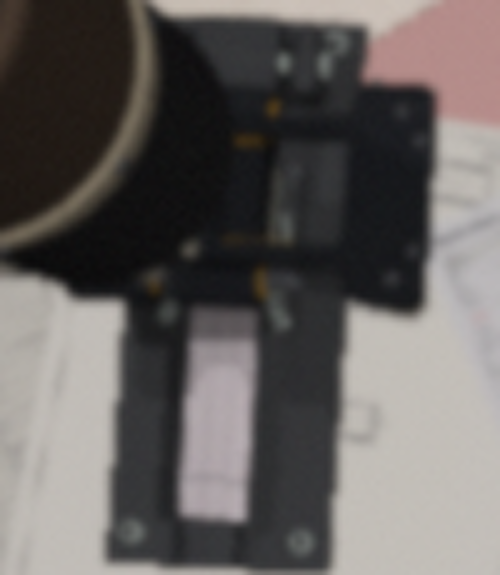

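Emit:
play_rows(
  series=[0.004,0,0,0,0.004,0,0,0,0.001,0,0,0,0,0,0,0,0,0,0,0],
)

```text
time_s: 26.6
tcp_pos: [0.5586, 0.1621, 0.044]
eef_rot: [122.3, 90.0, 29.8]
contact_force: [-0.1, 0.8, -1.4]
gripper_width: 0.0004
```

Run:
```python
from h import *
s=get_state(); print(s["tcp_pos"],jawyaw(s),s["time_s"],s["contact_force"],s["moment"],s["gripper_width"],rel(s,[.5593,.162,.038]))
cs=capture("scene")
save(cs,"pics/s27.png",(250,160,320,220),10)
```

```text
[0.55861777 0.16214125 0.04404458] -92.49467012200975 26.6 [-0.11800257  0.84956931 -1.41605106] [-0.04869063 -0.01826743  0.00842738] 0.00044735308052947545 (array([0.006 , 0.0007, 0.0001]), None)
```

View pics/s27.png

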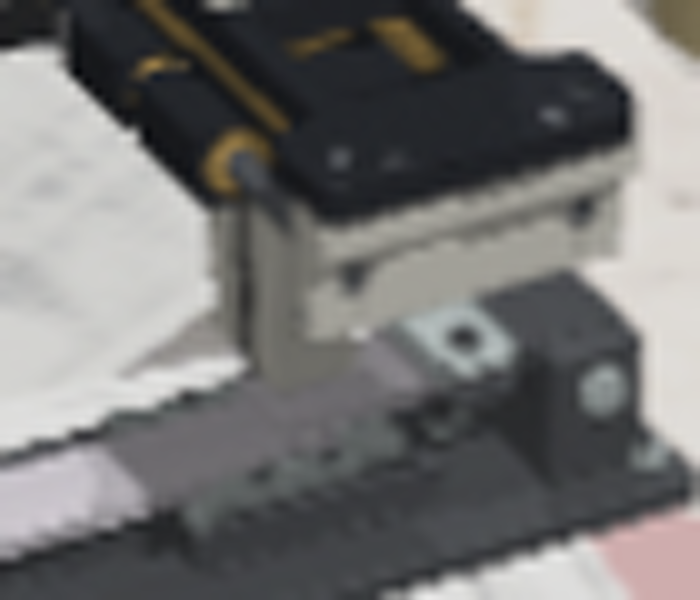

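Emit:
play_rows(
  series=[0.003,0.001,0,0,0.003,0,0,0,0.001,0,0,0,0,0,0,0,0,0,0,0],
)

```text
time_s: 27.07
tcp_pos: [0.5594, 0.1618, 0.0364]
eef_rot: [-52.6, 90.0, -145.1]
contact_force: [-0.4, -0.4, -0.0]
gripper_width: 0.0006
```

Emit:
play_rows(
  series=[0.001,0,0,0,0.001,0,0,0,0,0,0,0,0,0,0,0,0,0,0,0],
)

```text
time_s: 27.48
tcp_pos: [0.5595, 0.1619, 0.0347]
eef_rot: [106.0, 90.0, 13.4]
contact_force: [-0.5, -0.4, 1.5]
gripper_width: 0.0005
```

Emit:
play_rows(
  series=[0.001,0,0,0,0,0,0,0,0,0,0,0,0,0,0,0,0,0,0,0],
)

```text
time_s: 27.9
tcp_pos: [0.5596, 0.162, 0.0345]
eef_rot: [104.7, 90.0, 12.2]
contact_force: [-3.9, -0.4, 10.2]
gripper_width: 0.0004
```

Emit:
play_rows(
  series=[0.0007,0,0,0,0,0,0,0,0,0,0,0,0,0,0,0,0,0,0,0],
)

```text
time_s: 28.32
tcp_pos: [0.5596, 0.1619, 0.0344]
eef_rot: [101.6, 90.0, 9.1]
contact_force: [-5.9, -0.2, 15.1]
gripper_width: 0.0002
```

Emit:
play_rows(
  series=[0,0,0,0,0,0,0,0,0,0,0,0,0,0,0,0,0,0,0,0],
)

```text
time_s: 28.73
tcp_pos: [0.5596, 0.162, 0.0344]
eef_rot: [102.3, 90.0, 9.8]
contact_force: [-4.9, 0.2, 15.3]
gripper_width: 0.0005
```

Run:
```python
from h import *
s=get_state(); print(s["tcp_pos"],jawyaw(s),s["time_s"],s["contact_force"],s["moment"],s["gripper_width"])
cs=capture("scene"); c=capture("top")
save(cs,"pics/s28.png",(210,150,320,240),7)
cv2.imwrite("pics/s28f.png",cs["img"]); cv2.imwrite("pics/t28f.png",c["img"])
cr=c["img"][210:285,175:235]
cv2.imwrite("pics/t28.png",cv2.resize(cv2.convertScaleAbs(cr,alpha=1.2,beta=10),None,fx=8,fy=8,interpolation=cv2.INTER_CUBIC))
```

```text
[0.55962352 0.16196547 0.03438139] -92.48230114968183 28.7333 [-4.88856638  0.21013634 15.33637517] [-0.31448951  2.08554928 -0.03686949] 0.0004959755557109104
```

View pics/s28.png

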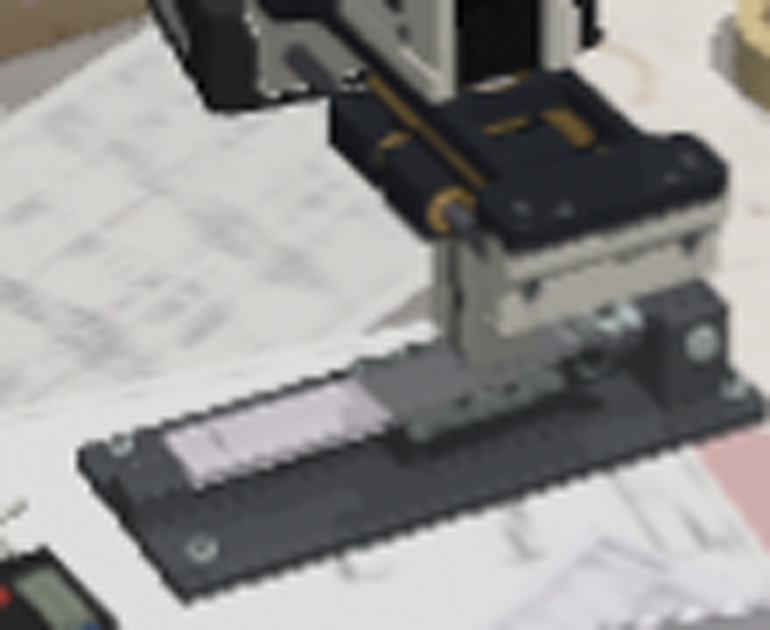

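View pics/t28.png

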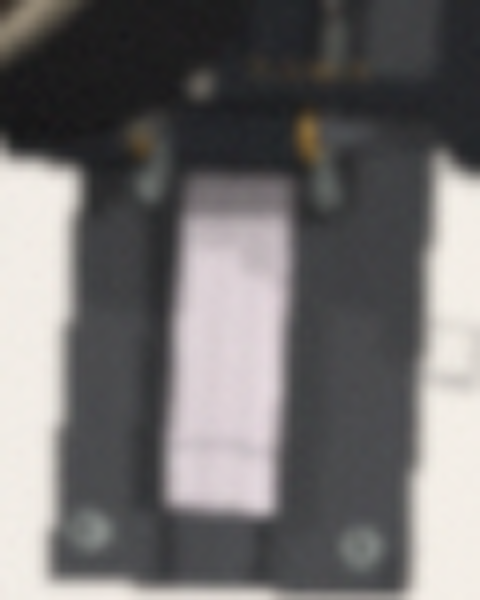

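View pics/t28f.png

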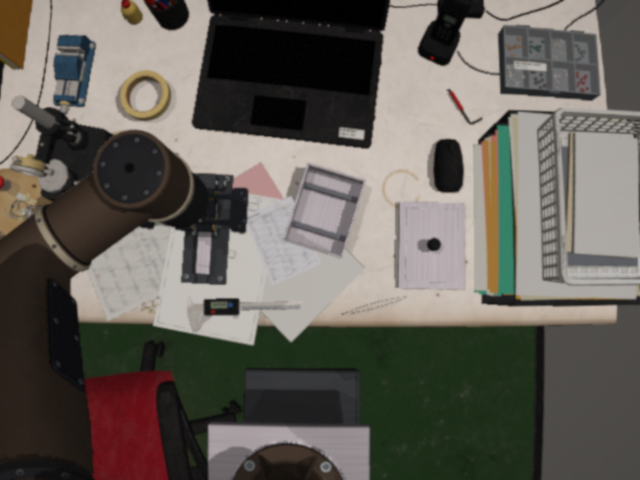

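Run:
```python
from h import *
c=capture("top")
e=lambda x,y:(175+(x+.5)/8-.5,210+(y+.5)/8-.5)
r=unproj(c,[e(221,513)],.028)[0]
for z in (.008,.010): b=unproj(c,[e(225,583)],z)[0]; print((r-b).round(4))
```

```text
[ 0.0167 -0.003   0.02  ]
[ 0.0167 -0.0026  0.018 ]
```

Emit:
play_rows(
  series=[-0.005,0,0,0,-0.02,0,0,0,-0.02,-0.01,0,0,0,-0.03,0,0,0,-0.035,0,0],
)

```text
time_s: 29.3
tcp_pos: [0.4856, 0.1658, 0.0786]
eef_rot: [126.4, 89.8, 33.8]
contact_force: [-1.4, 1.0, 0.5]
gripper_width: 0.0003
```

Emit:
play_rows(
  series=[0,-0.035,0,0,0,-0.024,0,0,0.015,0,0,0,0.015,0,0,0,0.01,0,0,0],
)

```text
time_s: 29.72
tcp_pos: [0.4251, 0.168, 0.0374]
eef_rot: [151.4, 90.0, 58.9]
contact_force: [0.3, 0.6, -0.1]
gripper_width: 0.0003
```

Emit:
play_rows(
  series=[0,0,0,0,0,0,0,0,0,0,0,0,0,0,0,0,0,0,0,0],
)

```text
time_s: 30.13
tcp_pos: [0.426, 0.1681, 0.0384]
eef_rot: [135.8, 89.9, 43.2]
contact_force: [0.8, -0.2, 0.7]
gripper_width: 0.0003
```

Run:
```python
from h import *
s=get_state(); print(s["tcp_pos"],jawyaw(s),s["time_s"],s["contact_force"],rel(s,[.4255,.1675,.0242]))
cs=capture("scene")
save(cs,"pics/s29.png",(210,160,310,240),8)
```

```text
[0.42604349 0.16806143 0.0384403 ] -92.5166405382093 30.1333 [ 0.78424226 -0.15439763  0.65916813] (array([ 0.0142, -0.0005,  0.0006]), None)
```

View pics/s29.png

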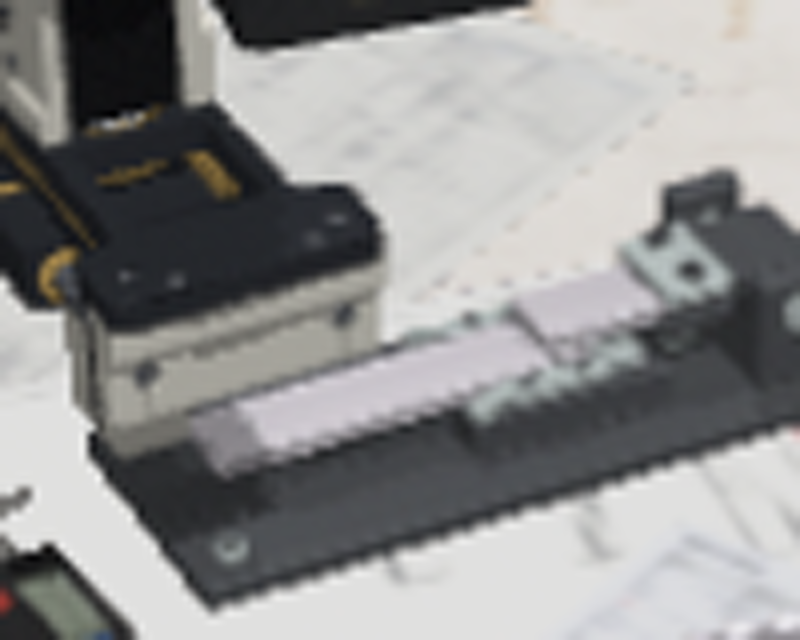

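Emit:
play_rows(
  series=[0.006,-0.001,0,0,0.005,0,0,0,0.003,0,0,0,0,0,0,0,0,0,0,0],
)

```text
time_s: 30.6
tcp_pos: [0.4244, 0.1676, 0.0235]
eef_rot: [-38.7, 89.9, -131.2]
contact_force: [-0.2, 0.3, -0.5]
gripper_width: 0.0005
```

Emit:
play_rows(
  series=[0,0.003,0,0,0,0.002,0,0,0,0.002,0,0,0,0,0,0,0,0,0,0],
)

```text
time_s: 31.02
tcp_pos: [0.4318, 0.1675, 0.0239]
eef_rot: [133.7, 90.0, 41.2]
contact_force: [0.1, 0.4, 0.3]
gripper_width: 0.0005
```

Emit:
play_rows(
  series=[0,0.0015,0,0,0,0.0015,0,0,0,0.001,0,0,0,0,0,0,0,0,0,0],
)

```text
time_s: 31.43
tcp_pos: [0.4357, 0.1673, 0.0239]
eef_rot: [144.2, 90.0, 51.7]
contact_force: [0.5, 0.2, -0.8]
gripper_width: 0.0007
```

Emit:
play_rows(
  series=[0,0.0007,0,0,0,0,0,0,0,0.0007,0,0,0,0,0,0,0,0,0,0],
)

```text
time_s: 31.85
tcp_pos: [0.4367, 0.1672, 0.0238]
eef_rot: [-64.6, 90.0, -157.1]
contact_force: [-2.5, 0.8, 0.8]
gripper_width: 0.0006
```

Emit:
play_rows(
  series=[0,0.0007,0,0,0,0,0,0,0,0.0005,0,0,0,0,0,0,0,0,0,0],
)

```text
time_s: 32.27
tcp_pos: [0.437, 0.1669, 0.0237]
eef_rot: [-70.0, 89.9, -162.5]
contact_force: [-9.5, 3.5, 4.9]
gripper_width: 0.0001
```

Emit:
play_rows(
  series=[0,-0.004,0,0,-0.015,0,0,0,-0.025,0,0,0,-0.01,0.02,0,0,0,0.035,0,0],
)

```text
time_s: 32.68
tcp_pos: [0.4894, 0.1659, 0.0771]
eef_rot: [130.4, 89.7, 38.0]
contact_force: [-0.5, 1.6, 1.5]
gripper_width: 0.0003
```

Emit:
play_rows(
  series=[0,0.035,0,0,0,0.026,0,0,0,0.01,0,0,0.01,0,0,0,0.01,0,0,0],
)

```text
time_s: 33.1
tcp_pos: [0.56, 0.1616, 0.0531]
eef_rot: [153.1, 90.0, 60.6]
contact_force: [-1.1, 0.7, -0.9]
gripper_width: 0.0006
```

Emit:
play_rows(
  series=[0.008,0,0,0,0.004,0,0,0,0,0,0,0,0,0,0,0,0,0,0,0],
)

```text
time_s: 33.52
tcp_pos: [0.56, 0.1622, 0.0423]
eef_rot: [117.4, 90.0, 25.0]
contact_force: [1.1, -0.6, 0.4]
gripper_width: 0.0003
```

Run:
```python
from h import *
s=get_state(); print(s["tcp_pos"],jawyaw(s),s["time_s"],s["contact_force"],rel(s,[.5593,.1619,.0365]))
cs=capture("scene")
save(cs,"pics/s30.png",(210,160,310,240),8)
```

```text
[0.56001605 0.16223836 0.04233165] -92.471593685408 33.5167 [ 1.14829587 -0.64940018  0.42975159] (array([ 0.0058, -0.0007,  0.0004]), None)
```

View pics/s30.png

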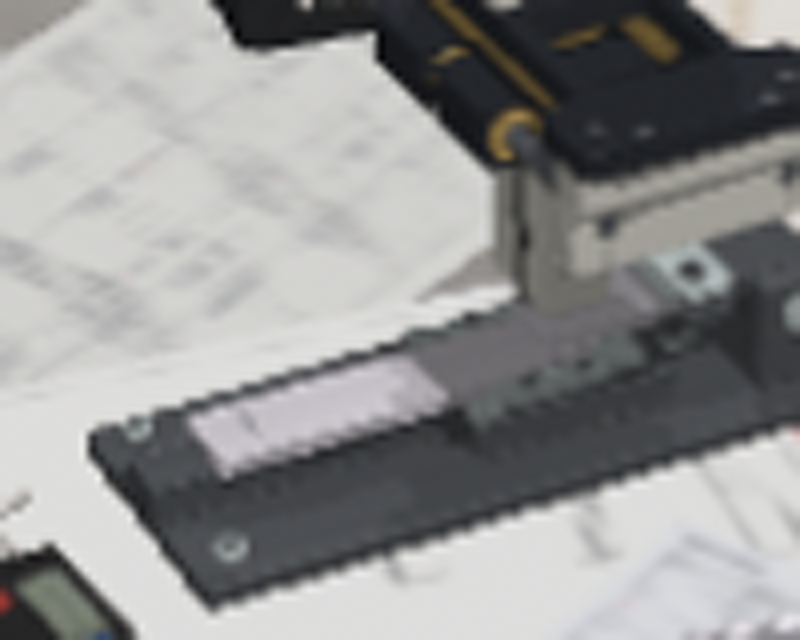

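Positioned over the lap; press down.

Emit:
play_rows(
  series=[0.004,-0.0005,0,0,0.003,0,0,0,0.001,0,0,0,0,0,0,0,0,0,0,0],
)

```text
time_s: 33.98
tcp_pos: [0.5599, 0.1623, 0.0346]
eef_rot: [122.5, 89.9, 30.0]
contact_force: [-2.7, 1.1, 7.2]
gripper_width: 0.0007
```

Emit:
play_rows(
  series=[0.001,0,0,0,0,0,0,0,0.0005,0,0,0,0,0,0,0,0,0,0,0],
)

```text
time_s: 34.4
tcp_pos: [0.5599, 0.1623, 0.0343]
eef_rot: [114.5, 89.9, 22.0]
contact_force: [-7.0, 0.6, 19.7]
gripper_width: 0.0004
```

Emit:
play_rows(
  series=[0,0,0,0,0,0,0,0,0,0,0,0,0,0,0,0,0,0,0,0],
)

```text
time_s: 34.82
tcp_pos: [0.5599, 0.1623, 0.0343]
eef_rot: [114.1, 89.9, 21.7]
contact_force: [-6.7, -0.1, 18.7]
gripper_width: 0.0002
```

Run:
```python
from h import *
s=get_state(); print(s["tcp_pos"],jawyaw(s),s["time_s"],s["contact_force"],s["moment"],s["gripper_width"])
cs=capture("scene"); c=capture("top")
save(cs,"pics/s31.png",(210,160,310,240),8)
cv2.imwrite("pics/t31.png",c["img"])
a=cv2.imread("pics/top0.png").astype(int); d=np.abs(a-c["img"].astype(int)).max(2)
for n,(x0,y0,x1,y1) in dict(caliper=(195,295,305,325),tweez=(338,290,410,320),mouse=(425,130,470,200)).items(): print(n,d[y0:y1,x0:x1].max(),d[y0:y1,x0:x1].mean())
```

```text
[0.55992277 0.16225306 0.0343492 ] -92.46752921559347 34.8167 [-6.65212701 -0.09084323 18.71997536] [0.14912552 2.57738813 0.04305604] 0.00024250615148515672
caliper 21 12.252121212121212
tweez 21 18.350925925925925
mouse 21 11.793650793650794
```

View pics/s31.png

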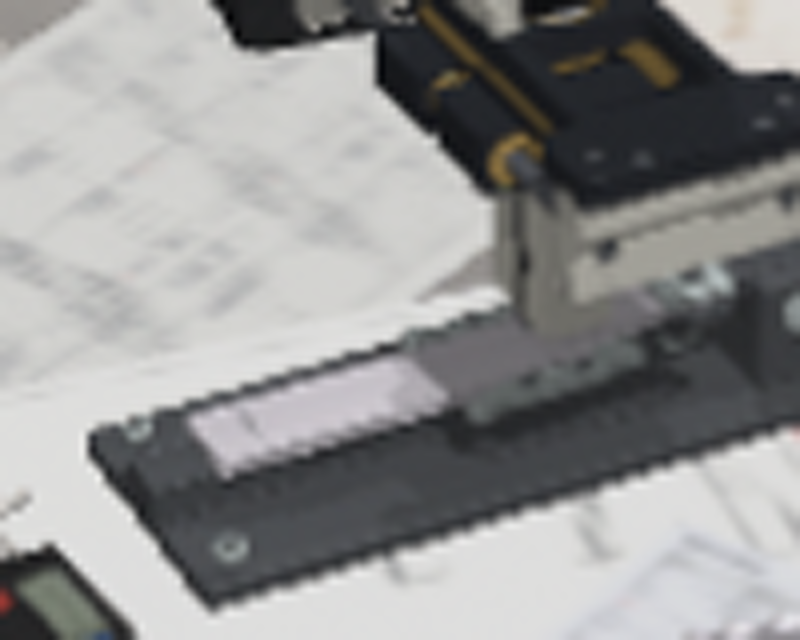

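View pics/t31.png

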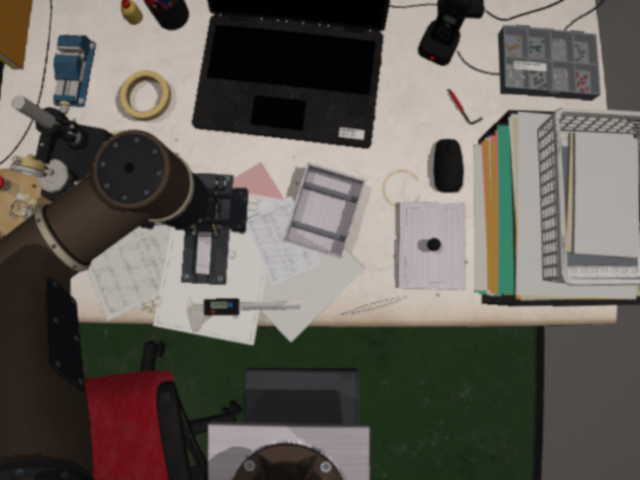

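The top view shows the lid flat at (432,245). The caliper, tweezers and mouse haven't moved (image changes there are only brightness, max 21). The scene view shows the finger tips on the lap, with the coupon in the slot. The push is steady at about 19 N, so I'm handing in.

```bash
python3 -c "
from plant import close_job,get_state
print(close_job()); print(get_state()['contact_force'])"
```

```text
the job is handed in; nothing more can be done
None
the job is handed in; nothing more can be done
```

I handed in the job at about 35 s with the fingers still pressing the lap closed. `close_job` gives no verdict, so this rests on my own checks.

**What I did:** I lifted the lid by its knob and set it flat on the desk at about x 0.505, y -0.282. I then took the coupon from the tin, laid it on the rail and slid it under the upper coupon until it met the stop. After a first press I lifted off and nudged the coupon's rear end with the shut fingers. It resisted at once (9.5 N, under about 0.4 mm of travel), so it was already home. I then pressed the lap again and left the arm holding.

**Last checks:**
- **Push:** steady at about 19 N, with about 7 N lengthwise.
- **Lap height:** the finger tips are at z = 34.3 mm, where a closed lap should be; it floats at 36 mm. I could not read the lap arm's angle directly.
- **Upper coupon:** I saw no sign of it being lifted.
- **Lid:** flat on the desk in the picture.
- **Caliper, tweezers and mouse:** not moved, comparing the first and last pictures.

**Checks that disagreed:**
- **Coupon position:** in the top picture it read anywhere from 0.3 mm (scribed line) to about 3 mm (base edge) short of home. I trusted the two hard contacts at the stop and the rear-end nudge, which agreed with each other and with home.
- **Cameras:** the two differed by several millimetres on absolute positions. I lined the coupon up with the slot by comparing the two within one picture.

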